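# Clip the laundry order tags on the snap hook

### The job

Pull the tag bin's bottom-hinged front flap all the way down, take out every order tag and clip it on the stand's snap hook: push its ring in through the sprung gate so that the tag hangs in the bottom of the hook and the gate has snapped shut behind it. Only when all the tags hang there, push the flap up again until it is fully shut. Do not shove the detergent bottle, the jar or the carton aside.

Things in the scene. Friction and masses are not known exactly. Their poses are not given: they have to be found in the camera images.
- bin: white tag bin fixed to the bench, 125 mm deep (x), 350 mm wide (y). Origin on the bench under the middle of the flap's hinge line; x points to the bin's back, away from the robot. Back wall (x = 119 to 125 mm) 108 mm high; side walls 6 mm thick rise from 40 mm at the front to 108 mm at x = 88 mm. No roof: its top is open once the flap is down.
- flap (a joint): angle of the aluminium flap (7 mm thick, 334 mm wide): 0 = shut, leaning back 50 degrees from upright over the bin; grows as it is pulled over towards the robot; 2.44 = fully down, lying level in front of the bin. The stiff hinge (0.25 N m of friction) leaves it wherever it is put.
- flap_hinge (a point): middle of the flap's hinge line, 44 mm above the bench; the hinge axis is this frame's y axis (the bin's y), its x axis points to the bin's back and does not turn with the flap.
- flap_grip (a point): centre of the flap's grip: a black round bar, 16 mm across, 34 mm long, parallel to the hinge and 137 mm from it in the flap's plane, on a 14 mm wide stem (the wide panel ends 105 mm from the hinge). Pinched by its two ends it turns between the pads and can be led round the arc. Shut: 132 mm above the bench, 105 mm behind the hinge; fully down: 44 mm above it, 137 mm in front.
- stand: dark steel stand fixed to the bench, holding the snap hook. Origin on the bench 50 mm in front of the hook's gate, in the hook's plane; x points from the gate into the hook, which stands upright in this x-z plane with its gate facing the robot. Post (20 mm) 155 mm from the origin along x, on a base plate 110 x 160 x 12 mm.
- hook (a point): middle of the bottom bar of the snap hook, 135 mm above the bench; axes as stand. A closed upright loop of 8 mm steel bar, centre line 42 mm wide (x = -21 to 21 mm), 98 mm high. Gate on the robot side (x = -21 mm): a 7 mm rod from its hinge at z = 22 mm up to its tip at z = 76 mm. Straight above it the nose comes down from the loop's top to z = 79.5 mm.
- gate (a joint): angle of the hook's sprung gate about its lower end: 0 = shut, grows as it is pressed into the hook (along x), stop at 0.9. The spring takes 2 to 3.5 N at the tip and always shuts it. To pass a ring's wire, push the gate in below its tip, then lift the wire inside the nose; above about z = 80 mm (from hook) the gate snaps shut under it.
- bin_in (a point): middle of the bin's floor, 65 mm behind the hinge line and 30 mm above the bench; a sill 6 mm thick and 12 mm high runs along the front of the floor.
- detergent: white detergent bottle, 80 mm in diameter and 200 mm high, bystander; origin at the centre of its foot.
- pods: white jar, 84 mm in diameter and 90 mm high, bystander; origin at the centre of its foot.
- sheets: cardboard carton 100 x 60 x 50 mm, bystander; origin at the centre of its underside.
- tag0: order tag: grey plastic fob 52 x 24 x 12 mm (x, y, z), 40 g, with a rigid steel wire ring fixed to one end, in the fob's mid-plane. Origin at the fob's centre; x runs towards the ring, z through the thickness (both faces alike). Ring: 42 mm outside, 32 mm inside, wire 5 mm. Starts flat in the bin, ring towards its back. Two or three tags are there; an absent one reads None from the start.
- tag0_ring (a point): centre of the ring of tag0, 42.5 mm from the tag's origin along its x
- tag1: another order tag, exactly like tag0.
- tag1_ring (a point): centre of the ring of tag1, 42.5 mm from the tag's origin along its x
- tag2: another order tag, exactly like tag0.
- tag2_ring (a point): centre of the ring of tag2, 42.5 mm from the tag's origin along its x

How it is judged:
By the outcome, as a careful person would: the job done as asked, in the order asked, and still so for the second after the job is handed in, with the robot touching nothing.
Of tag0, tag1, tag2 only 2 to 3 are there at a start; the rules pass over those that are not, and their reading is None.
At some moment in a run one of tag0, tag1, tag2 may be knocked a few centimetres aside while the robot is not near it.
Once in a run the grip may slacken for a moment while it holds something.
It also fails if it takes over 210 s, if anything falls off the work surface, if the arm or the gripper's body presses on something with over 40 N, if the wrist force passes 120 N, or if a joint passes its speed limit or range.

### The arm

A 6-joint arm with a two-finger parallel gripper is mounted at the origin on the work surface. World frame = base frame: x ahead of the robot, y to its left, z up, the work surface at z = 0. Lengths are in m, angles in rad, forces in N, time in s.
With the tool pointing down it reaches from about 0.35 to 0.975 m from the base axis. Payload 4.9 kg.
Tool frame: the origin (TCP) lies midway between the tips of the shut fingers; the grasp point (between the pads) lies manip.grip_depth behind it (manip.grip_depth is the distance from the TCP to the grasp point, in m); z points along the fingers, x is the direction in which the jaws open and shut, and the axes are right-handed (so a half turn about z gives the same grasp; the last joint's range is limited). The gripper opens to 85 mm and grips with 20 to 120 N. Pads are 22 mm wide; open, the fingers measure 114 mm over their backs; the gripper's body (76 mm by 85 mm) begins 54 mm behind the grasp point. The pads swing forward as they close: fully open they stand 13 mm farther back than shut.
Start: joints at [1.188, 0.053, 1.613, -0, 1.476, -0.119], TCP at [0.163, 0.603, 0.231] pointing down, gripper open.
Joint ranges: [-3.01, 3.01], [-1.01, 2.22], [0.06, 2.58], [-1.02, 4.17], [0.09, 2.62], [-3.14, 3.14]. Speed limits (rad/s): [2.57, 2.57, 3.14, 3.14, 3.14, 3.14].

### API

Orientations are given as a unit quaternion [w, x, y, z].
In Python, from plant import state, grab_frame, ticket, manip gives the robot as it stands.
- The arm moves only by the tool carry_out, never from a script. Its argument "moves" is a list that holds one entry, the list of rows, each a list of 7 numbers: the turn, a rotation vector about the tool's x, y, z each as a share of 5 degrees, from -1 to 1, then the shift along the tool's x, y, z each as a share of 0.04 m, from -1 to 1, then the gripper command: -1 is shut, 1 is fully open, values between are in proportion. A call has 1 to 8 rows; each row shifts and turns the commanded pose from where the row before left it, along the tool's axes as they then stand; what a row does not reach is not made up. A row lasts 1/12 s, in which the tool goes at most 41.7 mm and 7.16 degrees, less where a joint would pass 70% of its speed; a pose out of reach is approached as far as the arm can. A call with a number of a shift or a turn outside -1 to 1 is refused whole. A call with a gripper value outside its range is refused whole. The fingers move at their own pace and stop on an object; the grip force is fixed at half the most. Time passes only in rows, so rows that do not move let the fingers close. It gives the time, the measured TCP pose, the force and the opening at its end, in the units of the state.
- state(): the state, without advancing time (a new reading comes with each control period).
- grab_frame(name): name is "side" or "top"; returns a dict with "frame" (400x640x3 uint8, red, green, blue), "z_map" (400x640 float32, m along the optical axis (not along the pixel's ray), 0 where there is no reading), "K" (3x3 intrinsics, pixels), "k1" (the pictures are not rectified: a ray, as slopes to the right and down, at radius r is drawn at 1 + k1 r^2 times it, then the intrinsics apply), "world_from_camera" (4x4, takes a point from camera to world coordinates). Camera axes: x right, y down, z forward; pixel columns grow to the right and rows downward; lengths in m; the calibration is good to about 2 mm. A picture is of the moment at which its call begins.
- ticket.job_done(): hands the job in, once; it reports no verdict.
The state is a dict: "time": time; "joint_pos": joint angles; "joint_vel": joint speeds; "joint_efforts": joint torques, N m; "tool_pos": TCP position; "tool_rot": TCP orientation; "contact_force": force on the tool from outside, world axes, zero at the start; "ft_torque": the same for the moment, N m; "gripper_width": opening from 0.0 (shut) to 1.0 (fully open).
Only numpy, scipy, OpenCV 4.12 (cv2) and the standard library are available. Lean on these libraries where they do the work, as an engineer would, in place of code of your own. Each camera call takes 0.05 s, during which the arm holds its last target.

## Working session

There is one attempt and no reset: what is moved stays moved. The work goes in short steps, Python scripts to look and compute and a tool call to move; the robot and the scene stay as the last step left them, time stands still between calls to the robot, and variables do not carry over. Pictures are saved under pics/ and viewed, and the job is handed in when it is done.

Besides the shell and the picture viewer there is one more tool, called after "Emit:" in YAML: its name, and indented under it one key for each argument. carry_out: Moves the arm, as the interface text tells. Shift numbers are shares of 0.04 m and turn numbers shares of 5 degrees, none past 1 either way. Its arguments: {"type":"object","properties":{"moves":{"type":"array"}},"required":["moves"]}

```bash
ls -la; mkdir -p pics
python3 - <<'E'
from plant import state, grab_frame, ticket, manip
import cv2
s=state(); print(s); print(manip, [a for a in dir(manip) if a[0]!='_'], manip.grip_depth)
for n in("side","top"):
    f=grab_frame(n); cv2.imwrite(f"pics/{n}0.png",f["frame"][:,:,::-1]); print(n,f["K"],f["k1"],f["world_from_camera"])
E
```

```text
total 12
drwxr-xr-x  3 agent agent 4096 Dec  5 23:15 .
drwxr-xr-x 23 root  root  4096 Dec  5 23:15 ..
drwxr-xr-x  2 agent agent 4096 Dec  5 23:15 pics
{'time': 0.0, 'joint_pos': array([ 1.18797344e+00,  5.33656777e-02,  1.61430393e+00,  3.95313196e-05,
        1.47600871e+00, -1.19016268e-01]), 'joint_vel': array([ 0.0007016 , -0.00175487,  0.00082052,  0.00164031,  0.00121762,
        0.00037808]), 'joint_efforts': array([ 5.70767170e-04, -3.93689740e+01, -3.70172453e+01, -7.98731116e-05,
        7.26113882e-03, -1.41425568e-05]), 'tool_pos': array([0.16273563, 0.60279091, 0.23005163]), 'tool_rot': array([ 5.14279156e-04,  7.93964622e-01,  6.07963068e-01, -9.07414086e-04]), 'contact_force': array([ 0.16892316, -0.70760609, -0.48257975]), 'ft_torque': array([0.03465273, 0.01673654, 0.04074896]), 'gripper_width': 1.0006338143450961}
<Robot object at 0x7fe574f7fa10> ['IKError', 'grip_depth'] 0.0187
side [[458.90242535   0.         313.60524808]
 [  0.         458.90242535 198.69871037]
 [  0.           0.           1.        ]] 0.043368957059609525 [[-0.99968108 -0.01457734  0.02062148  0.54995256]
 [-0.02522129  0.6176104  -0.78607969  0.78676395]
 [-0.00127709 -0.78634909 -0.61778109  0.71189209]
 [ 0.          0.          0.          1.        ]]
top [[411.07019686   0.         317.49138944]
 [  0.         411.07019686 197.76702956]
 [  0.           0.           1.        ]] -0.10182951041111063 [[ 0.02344811 -0.98162528  0.18937261  0.42667036]
 [-0.99971134 -0.02203118  0.00958419 -0.01171778]
 [-0.00523598 -0.18954268 -0.98185852  0.98990871]
 [ 0.          0.          0.          1.        ]]
```

View pics/side0.png

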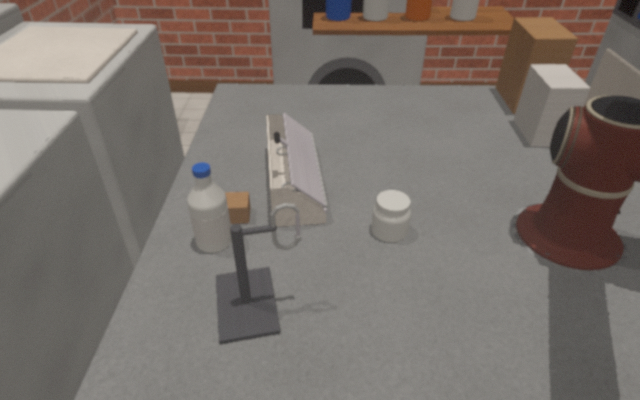

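View pics/top0.png

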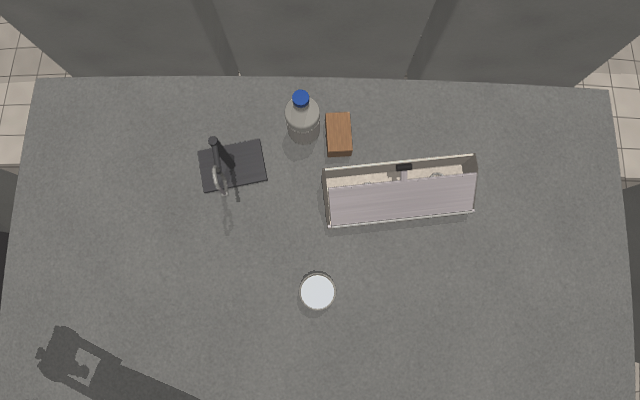

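```bash
cat > h.py <<'E'
import numpy as np, cv2
from plant import state, grab_frame, ticket, manip
from scipy.spatial.transform import Rotation as R
def cloud(f):
    H,W=f["z_map"].shape
    u,v=np.meshgrid(np.arange(W),np.arange(H))
    p=np.stack([u,v],-1).reshape(-1,1,2).astype(np.float64)
    n=cv2.undistortPoints(p,f["K"],np.array([f["k1"],0,0,0,0.])).reshape(H,W,2)
    z=f["z_map"].astype(float)
    P=np.dstack([n*z[...,None],z])
    T=f["world_from_camera"]
    Q=P@T[:3,:3].T+T[:3,3]
    Q[z<=0]=np.nan
    return Q
def proj(f,X):
    T=np.linalg.inv(f["world_from_camera"]); X=np.atleast_2d(np.array(X,float))
    p,_=cv2.projectPoints(X@T[:3,:3].T+T[:3,3],np.zeros(3),np.zeros(3),f["K"],np.array([f["k1"],0,0,0,0.]))
    return p.reshape(-1,2)
def ray_at_z(f,u,v,z):
    n=cv2.undistortPoints(np.array([[[u,v]]],float),f["K"],np.array([f["k1"],0,0,0,0.])).ravel()
    T=f["world_from_camera"]; d=T[:3,:3]@np.array([n[0],n[1],1]); o=T[:3,3]
    return o+d*(z-o[2])/d[2]
def crop(f,r,name,s=4,pts=None):
    im=f["frame"][:,:,::-1].copy(); u0,v0,u1,v1=r
    c=cv2.resize(im[v0:v1,u0:u1],None,fx=s,fy=s,interpolation=cv2.INTER_CUBIC)
    if pts is not None:
        for p in pts: cv2.circle(c,(int((p[0]-u0+.5)*s),int((p[1]-v0+.5)*s)),2,(0,0,255),-1)
    cv2.imwrite(name,c)
E
python3 - <<'E'
from h import *
for n in("top","side"):
    f=grab_frame(n); Q=cloud(f); np.save(f"pics/Q_{n}.npy",Q)
    m=np.isfinite(Q[...,2]);print(n,m.mean())
    # table plane z
    t=m&(abs(Q[...,2])<.01); print(np.median(Q[t][:,2]))
    if n=="top":
        crop(f,(310,140,490,240),"pics/top_bin.png",4); crop(f,(180,120,280,240),"pics/top_stand.png",5)
        for name,(u0,v0,u1,v1) in dict(jar=(295,265,340,315),det=(280,85,325,145),cart=(322,105,356,160)).items():
            q=Q[v0:v1,u0:u1].reshape(-1,3); q=q[q[:,2]>.03]; zt=np.nanpercentile(q[:,2],97)
            q2=q[q[:,2]>zt-.012]; print(name,zt,q2.mean(0),q2.min(0),q2.max(0),q.min(0),q.max(0))
        q=Q[140:235,310:490].reshape(-1,3)
        w=q[(q[:,2]>.1)&(q[:,2]<.116)]; print("bin top",len(w),w.min(0),w.max(0))
    else: crop(f,(250,100,340,230),"pics/side_bin.png",4.5); crop(f,(200,180,330,350),"pics/side_stand.png",3.5)
E
```

```text
top 0.99568359375
-0.00036503731677928197
jar 0.0925196856361729 [ 0.39529905 -0.00666114  0.08965951] [ 0.36033834 -0.04137707  0.08488232] [0.43063209 0.02804874 0.09426115] [ 0.35561833 -0.04676742  0.05256065] [0.4352311  0.03387536 0.09426115]
det 0.20037744025808113 [0.78906603 0.03686065 0.19851402] [0.77266257 0.02044526 0.18844986] [0.80937089 0.05393592 0.20287677] [ 0.75102077 -0.00222007  0.03011285] [0.82472244 0.07617328 0.20287677]
cart 0.052801256308817886 [ 0.77128251 -0.04947729  0.0493022 ] [ 0.72180238 -0.08243929  0.04125778] [ 0.82350987 -0.01595938  0.05617148] [ 0.72180238 -0.08243929  0.0302717 ] [ 0.82350987 -0.01595938  0.05617148]
bin top 2038 [ 0.5979931  -0.36279265  0.10000075] [ 0.70857591 -0.01152633  0.11599328]
side 0.99595703125
0.0004292497601340872
```

View pics/top_bin.png

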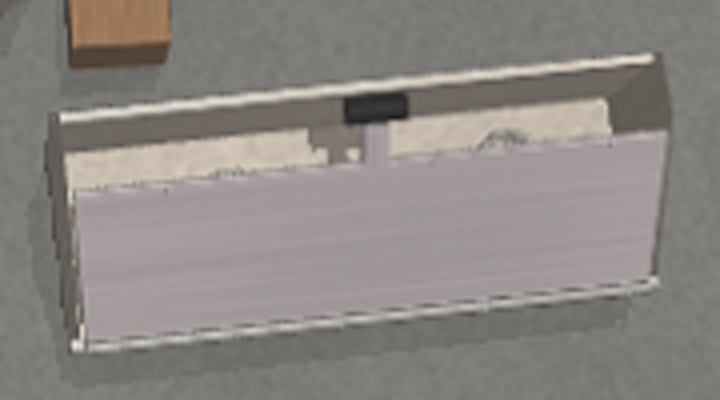

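View pics/top_stand.png

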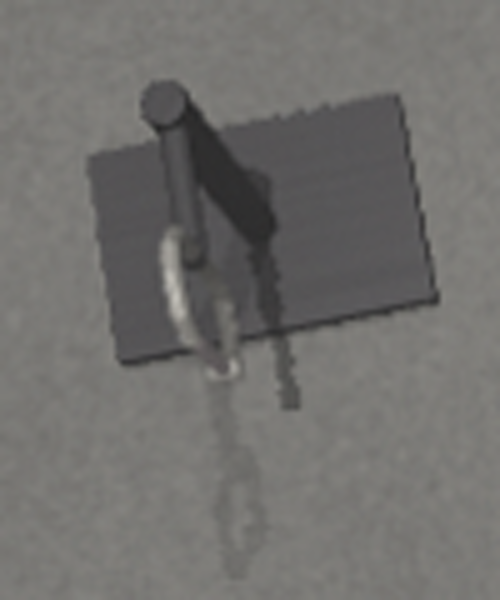

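View pics/side_bin.png

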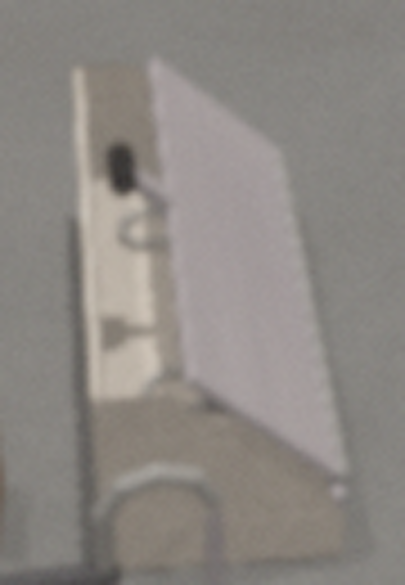

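View pics/side_stand.png

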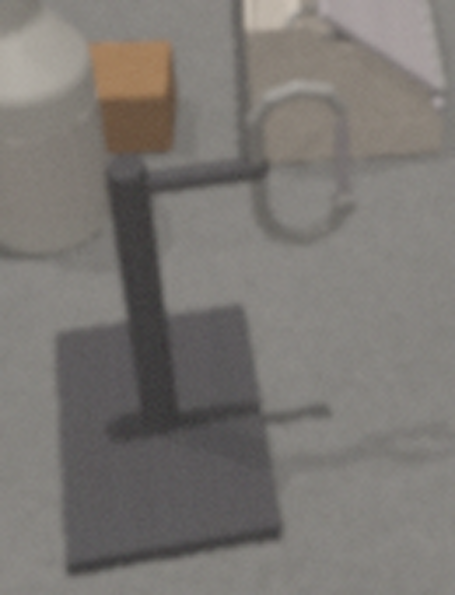

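```bash
cat > fit1.py <<'E'
from h import *
from scipy.optimize import least_squares
ft=grab_frame("top"); fs=grab_frame("side")
def tf(p,X): 
    c,s=np.cos(p[2]),np.sin(p[2]); X=np.array(X,float)
    return np.c_[p[0]+c*X[:,0]-s*X[:,1],p[1]+s*X[:,0]+c*X[:,1],X[:,2]]
def fit(feats,p0):
    def res(p): return np.concatenate([ (proj(f,tf(p,[X]))[0]-uv) for f,X,uv in feats])
    r=least_squares(res,p0,loss="soft_l1"); return r.x,res(r.x).reshape(-1,2)
tb=lambda u,v:np.array([310+u/4-.4,140+v/4-.4])
sb=lambda u,v:np.array([250+u/4.5-.4,100+v/4.5-.4])
tS=lambda u,v:np.array([180+u/5-.4,120+v/5-.4])
sS=lambda u,v:np.array([200+u/3.5-.4,180+v/3.5-.4])
F=[(ft,(.125,.175,.108),tb(62,117)),(ft,(.125,-.175,.108),tb(655,54)),(ft,(0,.175,.04),tb(76,350)),(ft,(0,-.175,.04),tb(658,287)),(ft,(.105,0,.132),tb(375,107)),
(fs,(.105,0,.132),sb(121,167)),(fs,(.125,-.175,.108),sb(76,68))]
p,e=fit(F,[.58,-.19,.1]); print("bin",p,"\n",e.round(1))
Q=cloud(ft)
# post top
q=Q[130:165,200:245].reshape(-1,3); zt=np.nanmax(q[:,2]); 
w=q[q[:,2]>zt-.01]; print("stand high",zt,len(w),w.mean(0))
G=[(ft,(.071,0,.233),tS(178,240)),]
q=Q[140:150,205:222].reshape(-1,3)
np.set_printoptions(precision=3,suppress=True)
c=[tS(88,157),tS(398,95),tS(438,300),tS(120,362)]
C=[ray_at_z(ft,*x,.012) for x in c]; print(np.array(C)); 
c2=[sS(68,572),sS(280,532),sS(240,307),sS(56,333)]
print(np.array([ray_at_z(fs,*x,.012) for x in c2]))
print("post top depth",Q[140,213],Q[139,212], "side post top", cloud(fs)[int(180+167/3.5),int(200+127/3.5)])
E
python3 fit1.py
```

```text
bin [ 0.56224946 -0.2021491   0.13288301] 
 [[-2.8 -0.3]
 [ 2.3 -0.6]
 [-0.5  0.9]
 [ 0.5  0. ]
 [ 0.3 -0.3]
 [ 0.   1.7]
 [ 0.4 -0.7]]
stand high 0.20300444856700373 111 [0.68436455 0.21050289 0.19740555]
[[0.728 0.302 0.012]
 [0.763 0.147 0.012]
 [0.658 0.122 0.012]
 [0.623 0.277 0.012]]
[[0.729 0.31  0.012]
 [0.625 0.285 0.012]
 [0.662 0.128 0.012]
 [0.766 0.151 0.012]]
post top depth [0.694 0.211 0.201] [0.697 0.214 0.198] side post top [0.695 0.216 0.201]
```

```bash
cat > ov.py <<'E'
from fit1 import *
import sys
p=[float(x) for x in sys.argv[1:4]]; tag=sys.argv[4]
def loop():
    r=.021; P=[]
    for a in np.linspace(0,np.pi,13): P.append((.071-r*np.cos(a),0,.135+.098-r+r*np.sin(a)))
    for z in np.linspace(.077,.021,8): P.append((.092,0,.135+z))
    for a in np.linspace(0,np.pi,13): P.append((.071+r*np.cos(a),0,.135+r-r*np.sin(a)))
    for z in np.linspace(.021,.076,8): P.append((.05,0,.135+z))
    P.append((.155,0,.2))
    for x in(.1,.21): 
        for y in (-.08,.08): P.append((x,y,.012))
    return P
L=tf(p,loop())
crop(ft,(195,120,275,220),f"pics/ovt{tag}.png",6,proj(ft,L)); crop(fs,(210,190,310,340),f"pics/ovs{tag}.png",4,proj(fs,L))
a=cv2.imread(f"pics/ovt{tag}.png");b=cv2.imread(f"pics/ovs{tag}.png"); h=max(a.shape[0],b.shape[0]); 
z=np.zeros((h,a.shape[1]+b.shape[1],3),np.uint8); z[:a.shape[0],:a.shape[1]]=a; z[:b.shape[0],a.shape[1]:]=b; z=cv2.resize(z,None,fx=.9,fy=.9); cv2.imwrite(f"pics/ov{tag}.png",z); print(z.shape)
E
python3 ov.py .543 .18 .232 a | tail -1
```

```text
(540, 792, 3)
```

View pics/ova.png

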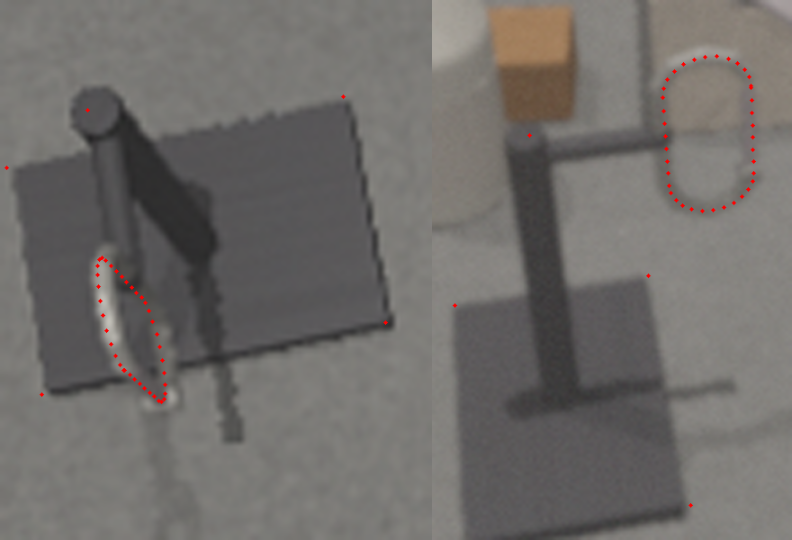

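```bash
cat > plan.py <<'E'
from h import *
import json
def down(a,tilt=0):
    return R.from_matrix(np.array([[np.cos(a),np.sin(a),0],[np.sin(a),-np.cos(a),0],[0,0,-1.]]))
def cur():
    s=state(); q=s["tool_rot"]; return np.array(s["tool_pos"]),R.from_quat([q[1],q[2],q[3],q[0]]),s
def plan(wps,p=None,r=None,step=.9,dec=2,tcp=False):
    """wps: (grasp pos, Rot, grip, nmin rows, [max shift m per row])"""
    if p is None: p,r,_=cur()
    rows=[]
    for w in wps:
        P,Rt,g,nm=w[:4]; st=w[4] if len(w)>4 else .036
        if P is None: rows+= [[0]*6+[g]]*nm; continue
        T=np.array(P)+(0 if tcp else manip.grip_depth)*Rt.apply([0,0,1])
        ang=(r.inv()*Rt).magnitude(); d=np.linalg.norm(T-p)
        n=int(max(nm,np.ceil(d/st-.02),np.ceil(ang/np.radians(4.8)-.02)))
        for i in range(n):
            k=n-i
            rv=np.round((r.inv()*Rt).as_rotvec()/k/np.radians(5),dec)
            sh=np.round(r.inv().apply((T-p)/k)/.04,dec)
            rv=np.clip(rv,-1,1); sh=np.clip(sh,-1,1)
            p=p+r.apply(sh*.04); r=r*R.from_rotvec(rv*np.radians(5))
            rows.append([float(x)+0. for x in rv]+[float(x)+0. for x in sh]+[g])
    out=[rows[i:i+8] for i in range(0,len(rows),8)]
    for o in out: print(json.dumps([[ [int(x) if x==int(x) else x for x in q] for q in o]]).replace(" ",""))
    print("end tcp",p.round(4),len(rows)); return p,r
E
cat > geo.py <<'E'
import numpy as np
BIN=np.array([.5622,-.2015,.133]); ST=np.array([.543,.179,.232])
def _t(p,X):
    c,s=np.cos(p[2]),np.sin(p[2]); return np.array([p[0]+c*X[0]-s*X[1],p[1]+s*X[0]+c*X[1],X[2]])
def b2w(*X): return _t(BIN,X)
def s2w(*X): return _t(ST,X)
AB=BIN[2]+np.pi/2
E
python3 - <<'E'
from plan import *; from geo import *
g=b2w(.105,0,.132); print(g, AB)
p,r,_=cur()
plan([((.3,.4,.33),down(AB),1,8),(g+[0,0,.13],down(AB),1,4)])
E
```

```text
[ 0.6662727  -0.18757613  0.132     ] 1.7037963267948966
[[[0,0,-0.57,-0.5,0.58,-0.25,1],[0,0,-0.57,-0.53,0.55,-0.25,1],[0,0,-0.57,-0.56,0.53,-0.25,1],[0,0,-0.57,-0.58,0.5,-0.25,1],[0,0,-0.57,-0.61,0.47,-0.25,1],[0,0,-0.57,-0.63,0.44,-0.25,1],[0,0,-0.56,-0.65,0.4,-0.25,1],[0,0,-0.57,-0.66,0.37,-0.25,1]]]
[[[0,0,0,-0.79,0.36,0.09,1],[0,0,0,-0.79,0.36,0.08,1],[0,0,0,-0.79,0.36,0.09,1],[0,0,0,-0.79,0.36,0.08,1],[0,0,0,-0.79,0.36,0.09,1],[0,0,0,-0.79,0.36,0.08,1],[0,0,0,-0.79,0.35,0.09,1],[0,0,0,-0.79,0.36,0.08,1]]]
[[[0,0,0,-0.79,0.35,0.09,1],[0,0,0,-0.79,0.36,0.08,1],[0,0,0,-0.79,0.35,0.09,1],[0,0,0,-0.79,0.36,0.08,1],[0,0,0,-0.79,0.35,0.09,1],[0,0,0,-0.79,0.36,0.08,1],[0,0,0,-0.79,0.35,0.09,1],[0,0,0,-0.79,0.36,0.08,1]]]
[[[0,0,0,-0.78,0.35,0.09,1],[0,0,0,-0.79,0.36,0.08,1],[0,0,0,-0.78,0.35,0.09,1],[0,0,0,-0.79,0.36,0.08,1]]]
end tcp [ 0.6663 -0.1876  0.2433] 28
```

Emit:
carry_out:
  moves:
    - [[0, 0, -0.57, -0.5, 0.58, -0.25, 1], [0, 0, -0.57, -0.53, 0.55, -0.25, 1], [0, 0, -0.57, -0.56, 0.53, -0.25, 1], [0, 0, -0.57, -0.58, 0.5, -0.25, 1], [0, 0, -0.57, -0.61, 0.47, -0.25, 1], [0, 0, -0.57, -0.63, 0.44, -0.25, 1], [0, 0, -0.56, -0.65, 0.4, -0.25, 1], [0, 0, -0.57, -0.66, 0.37, -0.25, 1]]

```text
time: 1.07
tool_pos: [0.3003, 0.3988, 0.312]
tool_rot: [0.0, 0.657, 0.754, 0.0]
contact_force: [0.5, 0.0, 0.2]
gripper_width: 0.998
```

Emit:
carry_out:
  moves:
    - [[0, 0, 0, -0.79, 0.36, 0.08, 1], [0, 0, 0, -0.79, 0.36, 0.08, 1], [0, 0, 0, -0.79, 0.36, 0.08, 1], [0, 0, 0, -0.79, 0.36, 0.08, 1], [0, 0, 0, -0.79, 0.36, 0.08, 1], [0, 0, 0, -0.79, 0.36, 0.08, 1], [0, 0, 0, -0.79, 0.36, 0.08, 1], [0, 0, 0, -0.79, 0.36, 0.08, 1]]

```text
time: 1.73
tool_pos: [0.4482, 0.1633, 0.2859]
tool_rot: [0.0, 0.658, 0.753, 0.0]
contact_force: [0.2, -0.2, -0.1]
gripper_width: 1.0
```

Emit:
carry_out:
  moves:
    - [[0, 0, 0, -0.79, 0.36, 0.08, 1], [0, 0, 0, -0.79, 0.36, 0.08, 1], [0, 0, 0, -0.79, 0.36, 0.08, 1], [0, 0, 0, -0.79, 0.36, 0.08, 1], [0, 0, 0, -0.79, 0.36, 0.08, 1], [0, 0, 0, -0.79, 0.36, 0.08, 1], [0, 0, 0, -0.79, 0.36, 0.08, 1], [0, 0, 0, -0.79, 0.36, 0.08, 1]]

```text
time: 2.4
tool_pos: [0.5961, -0.072, 0.26]
tool_rot: [0.0, 0.659, 0.752, 0.0]
contact_force: [-0.1, -0.1, -0.5]
gripper_width: 1.003
```

Emit:
carry_out:
  moves:
    - [[0, 0, 0, -0.79, 0.36, 0.08, 1], [0, 0, 0, -0.79, 0.36, 0.08, 1], [0, 0, 0, -0.79, 0.36, 0.08, 1], [0, 0, 0, -0.79, 0.36, 0.08, 1], [0, 0, 0, 0, 0, 0, 1]]

```text
time: 2.82
tool_pos: [0.6704, -0.193, 0.2447]
tool_rot: [-0.0, 0.66, 0.751, -0.001]
contact_force: [-0.9, 0.4, -0.9]
gripper_width: 0.997
```

Run:
```python
from plan import *; from geo import *
g=b2w(.105,0,.132)
f=grab_frame("side"); T=f["world_from_camera"]
crop(f,(230,60,350,220),"pics/s1.png",3.5, proj(f,[g, g+[0,0,.1]])); 
f2=grab_frame("top"); crop(f2,(310,100,490,240),"pics/t1.png",3,proj(f2,[g]))
import cv2
a=cv2.imread("pics/s1.png");b=cv2.imread("pics/t1.png");z=np.zeros((560,420+540,3),np.uint8);z[:560,:420]=a;z[:420,420:]=b;cv2.imwrite("pics/c1.png",cv2.resize(z,(800,467)))
print(cur()[0],proj(f,[cur()[0]]))
```

```text
[ 0.66922591 -0.18893772  0.24608487] [[272.68492874  95.10319978]]
```

View pics/c1.png

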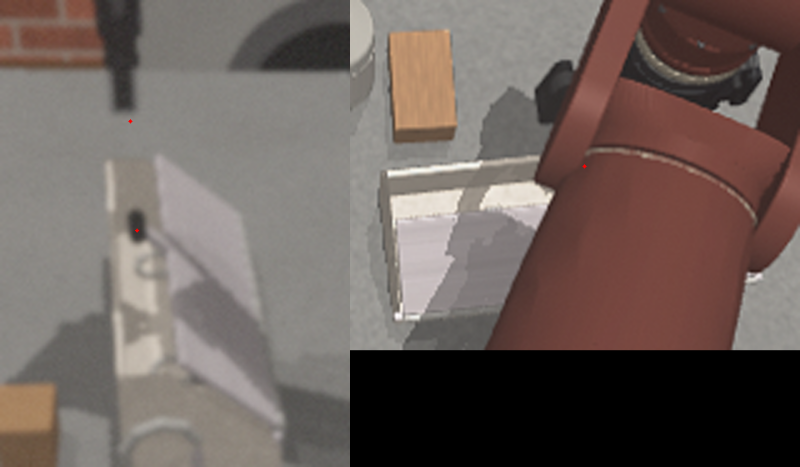

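Run:
```python
from plan import *; from geo import *
g=b2w(.105,0,.132)
plan([(g+[0,0,.03],down(AB),.2,4),(g+[0,0,-.002],down(AB),.2,3),(g+[0,0,-.002],down(AB),.2,1)])
```

```text
[[[0,0,0,0.01,-0.02,0.64,0.2],[-0.01,0,-0.01,0.01,-0.01,0.64,0.2],[0,-0.01,0,0.01,-0.02,0.64,0.2],[-0.01,0,-0.01,0.01,-0.02,0.65,0.2],[0,0,0,0,0,0.27,0.2],[0,0,0,0,0,0.26,0.2],[0,0,0,0,0,0.27,0.2],[0,0,0,0,0,0,0.2]]]
end tcp [ 0.6661 -0.1876  0.1113] 8
```

Emit:
carry_out:
  moves:
    - [[0, 0, 0, 0.01, -0.02, 0.64, 0.2], [0, 0, 0, 0.01, -0.02, 0.64, 0.2], [0, 0, 0, 0.01, -0.02, 0.64, 0.2], [0, 0, 0, 0.01, -0.02, 0.65, 0.2], [0, 0, 0, 0, 0, 0.27, 0.2], [0, 0, 0, 0, 0, 0.26, 0.2], [0, 0, 0, 0, 0, 0.27, 0.2], [0, 0, 0, 0, 0, 0, 0.2]]

```text
time: 3.58
tool_pos: [0.6652, -0.1861, 0.1112]
tool_rot: [-0.001, 0.658, 0.753, -0.0]
contact_force: [-0.8, 0.5, -0.7]
gripper_width: 0.599
```

Run:
```python
from plan import *; from geo import *
g=b2w(.105,0,.132)
f=grab_frame("side")
crop(f,(230,70,330,190),"pics/s2.png",5, proj(f,[g])); 
p,r,s=cur();print(p,g,s["contact_force"],s["gripper_width"])
```

```text
[ 0.66578985 -0.18646869  0.11242051] [ 0.6662727  -0.18757613  0.132     ] [-0.14418952  0.57734365 -0.53376655] 0.5993712178851044
```

View pics/s2.png

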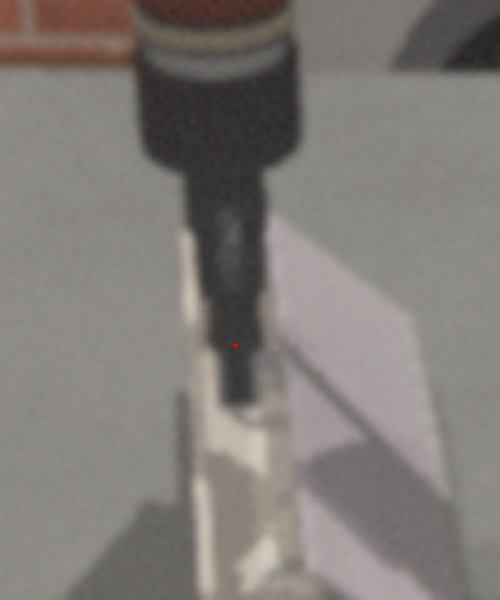

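Emit:
carry_out:
  moves:
    - [[0, 0, 0, 0, 0, 0, -1], [0, 0, 0, 0, 0, 0, -1], [0, 0, 0, 0, 0, 0, -1], [0, 0, 0, 0, 0, 0, -1], [0, 0, 0, 0, 0, 0, -1], [0, 0, 0, 0, 0, 0, -1]]

```text
time: 4.13
tool_pos: [0.667, -0.1856, 0.1143]
tool_rot: [0.0, 0.658, 0.753, 0.001]
contact_force: [-1.0, 6.0, 2.3]
gripper_width: 0.383
```

Run:
```python
from plan import *; from geo import *
p,r,s=cur();print(p,s["contact_force"],s["ft_torque"],s["gripper_width"])
# arc relative to current grasp: bin-frame displacement
G0=p-manip.grip_depth*r.apply([0,0,-1])*-1
base=p-manip.grip_depth*r.apply([0,0,1])
w=[]
a0=np.radians(50)
ex=b2w(1,0,0)-b2w(0,0,0)
for th in list(np.linspace(0,2.44,22)[1:])+[2.46]:
    # direction lean back 50deg - th
    a=a0-th
    d=.137*np.array([np.sin(a)-np.sin(a0),np.cos(a)-np.cos(a0)])
    w.append((base+ex*d[0]+[0,0,d[1]],r,-1,1))
plan(w)
```

```text
[ 0.66695147 -0.18562532  0.11434302] [-0.96278852  5.950246    2.33195503] [ 0.84430588  0.03008093 -0.05874663] 0.3832732864907524
[[[0,0,0,0,-0.27,-0.29,-1],[0,0,0,0,-0.31,-0.26,-1],[0,0,0,0,-0.33,-0.22,-1],[0,0,0,0,-0.35,-0.18,-1],[0,0,0,0,-0.38,-0.13,-1],[0,0,0,0,-0.38,-0.1,-1],[0,0,0,0,-0.4,-0.04,-1],[0,0,0,0,-0.4,-0.01,-1]]]
[[[0,0,0,0,-0.39,0.05,-1],[0,0,0,0,-0.39,0.09,-1],[0,0,0,0,-0.37,0.13,-1],[0,0,0,0,-0.36,0.18,-1],[0,0,0,0,-0.33,0.22,-1],[0,0,0,0,-0.31,0.25,-1],[0,0,0,0,-0.27,0.29,-1],[0,0,0,0,-0.24,0.32,-1]]]
[[[0,0,0,0,-0.2,0.34,-1],[0,0,0,0,-0.16,0.36,-1],[0,0,0,0,-0.12,0.39,-1],[0,0,0,0,-0.07,0.39,-1],[0,0,0,0,-0.02,0.39,-1],[0,0,0,0,0,0.07,-1]]]
end tcp [ 0.4273 -0.2177  0.0241] 22
```

Emit:
carry_out:
  moves:
    - [[0, 0, 0, 0, -0.27, -0.29, -1], [0, 0, 0, 0, -0.31, -0.26, -1], [0, 0, 0, 0, -0.33, -0.22, -1], [0, 0, 0, 0, -0.35, -0.18, -1]]

```text
time: 4.47
tool_pos: [0.6163, -0.1923, 0.1505]
tool_rot: [0.0, 0.658, 0.753, 0.002]
contact_force: [3.0, 3.3, -8.3]
gripper_width: 0.387
```

Emit:
carry_out:
  moves:
    - [[0, 0, 0, 0, -0.38, -0.13, -1], [0, 0, 0, 0, -0.38, -0.1, -1], [0, 0, 0, 0, -0.4, -0.04, -1], [0, 0, 0, 0, -0.4, 0, -1]]

```text
time: 4.8
tool_pos: [0.555, -0.2004, 0.1617]
tool_rot: [0.001, 0.658, 0.753, 0.003]
contact_force: [5.6, 5.1, -6.7]
gripper_width: 0.381
```

Forces small, tracking well; continue the arc.

Emit:
carry_out:
  moves:
    - [[0, 0, 0, 0, -0.39, 0.05, -1], [0, 0, 0, 0, -0.39, 0.09, -1], [0, 0, 0, 0, -0.37, 0.13, -1], [0, 0, 0, 0, -0.36, 0.18, -1], [0, 0, 0, 0, -0.33, 0.22, -1], [0, 0, 0, 0, -0.31, 0.25, -1], [0, 0, 0, 0, -0.27, 0.29, -1], [0, 0, 0, 0, -0.24, 0.32, -1]]

```text
time: 5.47
tool_pos: [0.4492, -0.2144, 0.1026]
tool_rot: [-0.0, 0.658, 0.753, 0.002]
contact_force: [-2.4, 10.9, 8.4]
gripper_width: 0.384
```

Emit:
carry_out:
  moves:
    - [[0, 0, 0, 0, -0.2, 0.34, -1], [0, 0, 0, 0, -0.16, 0.36, -1], [0, 0, 0, 0, -0.12, 0.39, -1], [0, 0, 0, 0, -0.07, 0.39, -1], [0, 0, 0, 0, -0.02, 0.39, -1], [0, 0, 0, 0, 0, 0.07, -1], [0, 0, 0, 0, 0, 0.05, -1], [0, 0, 0, 0, 0, 0, -1]]

```text
time: 6.13
tool_pos: [0.4254, -0.2175, 0.0205]
tool_rot: [-0.002, 0.659, 0.752, 0.001]
contact_force: [-3.4, 7.1, 1.9]
gripper_width: 0.382
```

Run:
```python
from plan import *; from geo import *
p,r,s=cur();print(p,s["contact_force"],s["ft_torque"],s["gripper_width"])
f=grab_frame("side")
crop(f,(230,80,400,220),"pics/s3.png",4.5)
```

```text
[ 0.42540396 -0.21753604  0.02049669] [-3.35860896  7.14976881  1.91792858] [ 0.9701869  -0.00744836 -0.14355464] 0.38193045647627666
```

View pics/s3.png

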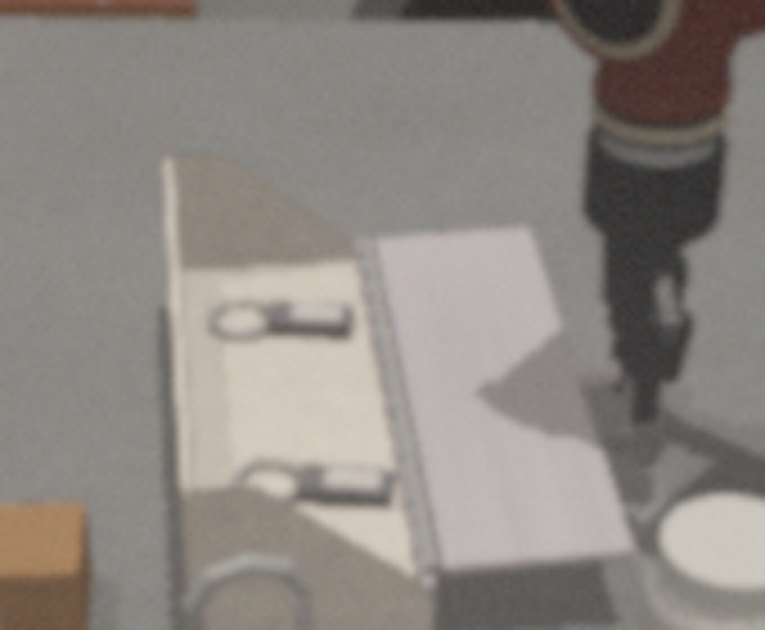

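Run:
```python
from plan import *; from geo import *
p,r,s=cur()
plan([(None,None,1,4),(p+[0,0,.1],r,1,4),((.40,-.05,.25),r,1,4),((.32,.2,.3),r,1,4)],tcp=True)
```

```text
[[[0,0,0,0,0,0,1],[0,0,0,0,0,0,1],[0,0,0,0,0,0,1],[0,0,0,0,0,0,1],[0,0,0,0,0,-0.62,1],[0,0,0,0,0,-0.63,1],[0,0,0,0,0,-0.62,1],[0,0,0,0.01,0,-0.63,1]]]
[[[0,0,0,0.71,-0.01,-0.54,1],[0,0,0,0.71,-0.01,-0.54,1],[0,0,0,0.71,-0.02,-0.53,1],[0,0,0,0.71,-0.01,-0.54,1],[0,0,0,0.7,-0.02,-0.53,1],[0,0,0,0.71,-0.01,-0.54,1],[0,0,0,0.81,-0.15,-0.15,1],[0,0,0,0.81,-0.14,-0.15,1]]]
[[[0,0,0,0.81,-0.15,-0.15,1],[0,0,0,0.81,-0.14,-0.15,1],[0,0,0,0.81,-0.15,-0.16,1],[0,0,0,0.8,-0.14,-0.15,1],[0,0,0,0.81,-0.15,-0.16,1],[0,0,0,0.8,-0.14,-0.15,1]]]
end tcp [0.3201 0.2    0.2998] 22
```

Emit:
carry_out:
  moves:
    - [[0, 0, 0, 0, 0, 0, 1], [0, 0, 0, 0, 0, 0, 1], [0, 0, 0, 0, 0, 0, 1], [0, 0, 0, 0, 0, 0, 1], [0, 0, 0, 0, 0, -0.62, 1], [0, 0, 0, 0, 0, -0.63, 1], [0, 0, 0, 0, 0, -0.62, 1], [0, 0, 0, 0, 0, -0.63, 1]]

```text
time: 6.85
tool_pos: [0.426, -0.2192, 0.1219]
tool_rot: [0.0, 0.659, 0.753, -0.0]
contact_force: [0.2, -0.9, 0.8]
gripper_width: 1.001
```

Emit:
carry_out:
  moves:
    - [[0, 0, 0, 0.71, -0.01, -0.54, 1], [0, 0, 0, 0.71, -0.01, -0.54, 1], [0, 0, 0, 0.71, -0.02, -0.53, 1], [0, 0, 0, 0.71, -0.01, -0.54, 1], [0, 0, 0, 0.7, -0.02, -0.53, 1], [0, 0, 0, 0.71, -0.01, -0.54, 1], [0, 0, 0, 0.81, -0.15, -0.15, 1], [0, 0, 0, 0.81, -0.15, -0.15, 1]]

```text
time: 7.52
tool_pos: [0.38, 0.0126, 0.2637]
tool_rot: [0.002, 0.659, 0.752, 0.001]
contact_force: [0.6, 0.9, -0.2]
gripper_width: 0.997
```

Emit:
carry_out:
  moves:
    - [[0, 0, 0, 0.81, -0.15, -0.15, 1], [0, 0, 0, 0.81, -0.15, -0.15, 1], [0, 0, 0, 0.81, -0.15, -0.15, 1], [0, 0, 0, 0.81, -0.15, -0.15, 1], [0, 0, 0, 0.81, -0.15, -0.15, 1], [0, 0, 0, 0.81, -0.15, -0.15, 1], [0, 0, 0, 0, 0, 0, 1]]

```text
time: 8.1
tool_pos: [0.3168, 0.2038, 0.2993]
tool_rot: [-0.0, 0.655, 0.755, 0.002]
contact_force: [0.5, 0.4, 0.3]
gripper_width: 1.0
```

Run:
```python
from plan import *; from geo import *
f=grab_frame("side"); f2=grab_frame("top")
crop(f,(230,80,400,220),"pics/s4.png",4.5); crop(f2,(310,140,500,280),"pics/t4.png",4.2)
for n,ff in(("s",f),("t",f2)):
    Q=cloud(ff)
    for bx in(-.02,-.05,-.09):
        o=[]
        for by in (-.14,-.1,.1,.14):
            u,v=proj(ff,[b2w(bx,by,.0475)])[0].round().astype(int)
            o.append(np.nanmedian(Q[v-1:v+2,u-1:u+2,2]).round(4))
        print(n,bx,o)
```

```text
s -0.02 [np.float64(0.0497), np.float64(0.0488), np.float64(0.0494), np.float64(0.0485)]
s -0.05 [np.float64(0.049), np.float64(0.0497), np.float64(0.0497), np.float64(0.0495)]
s -0.09 [np.float64(0.0512), np.float64(0.0506), np.float64(0.0504), np.float64(0.0508)]
t -0.02 [np.float64(0.0472), np.float64(0.0478), np.float64(0.0473), np.float64(0.0473)]
t -0.05 [np.float64(0.0494), np.float64(0.0473), np.float64(0.0486), np.float64(0.049)]
t -0.09 [np.float64(0.0496), np.float64(0.0494), np.float64(0.0495), np.float64(0.0502)]
```

View pics/t4.png

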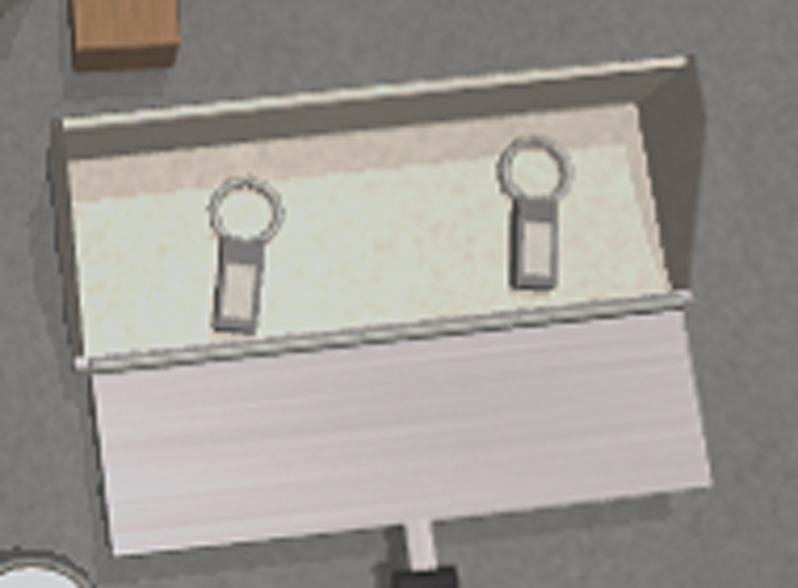

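View pics/s4.png

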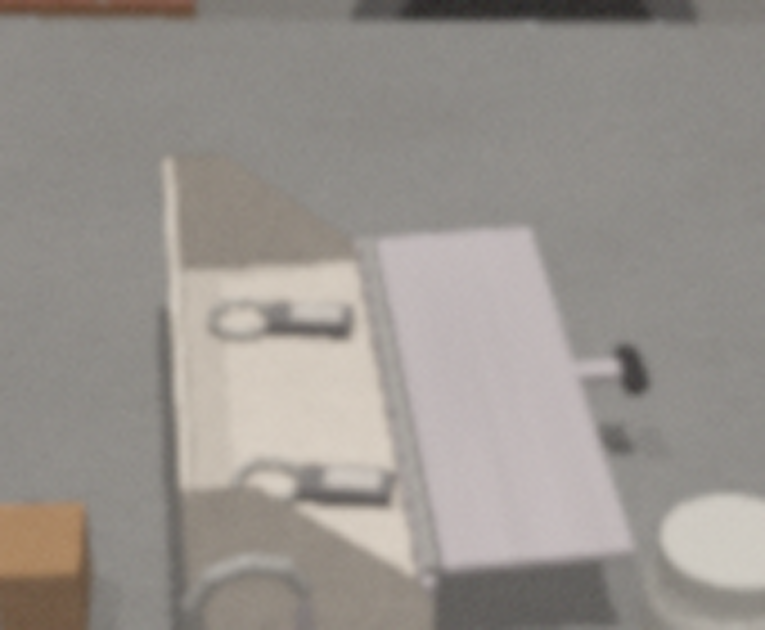

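Run:
```python
from plan import *; from geo import *
f=grab_frame("side"); f2=grab_frame("top")
t=lambda u,v:(310+u/4.2-.4,140+v/4.2-.4); s=lambda u,v:(230+u/4.5-.4,80+v/4.5-.4)
def rep(n,ff,ring,fob):
    a=ray_at_z(ff,*ring,.036);b=ray_at_z(ff,*fob,.036+.004)
    d=a-b; yaw=np.arctan2(d[1],d[0]); 
    inv=lambda w:(np.array([[np.cos(BIN[2]),np.sin(BIN[2])],[-np.sin(BIN[2]),np.cos(BIN[2])]])@(w[:2]-BIN[:2])).round(4)
    print(n,"ring",a.round(4),"fob",b.round(4),"dist",np.linalg.norm(d[:2]).round(4),"yaw",yaw.round(3),"bin",inv(a),inv(b))
rep("A t",f2,t(245,212),t(238,286)); rep("B t",f2,t(534,172),t(535,246))
rep("A s",f,s(268,486),s(349,483)); rep("B s",f,s(241,320),s(313,317))
```

```text
A t ring [ 0.6319 -0.1217  0.036 ] fob [ 0.5887 -0.1173  0.04  ] dist 0.0434 yaw -0.101 bin [0.0797 0.0698] [0.0375 0.0799]
B t ring [ 0.6592 -0.2876  0.036 ] fob [ 0.6153 -0.2856  0.04  ] dist 0.0439 yaw -0.046 bin [ 0.0847 -0.0982] [ 0.0414 -0.0904]
A s ring [ 0.6338 -0.116   0.036 ] fob [ 0.5894 -0.1144  0.04  ] dist 0.0444 yaw -0.035 bin [0.0823 0.0752] [0.0385 0.0827]
B s ring [ 0.6616 -0.2847  0.036 ] fob [ 0.6174 -0.2828  0.04  ] dist 0.0442 yaw -0.043 bin [ 0.0875 -0.0957] [ 0.0439 -0.0879]
```

```bash
sed -i 's/-.2015/-.1990/; s/.179,.232/.1805,.232/' geo.py
python3 - <<'E'
from plan import *; from geo import *
q=b2w(-.09,.0,0); print(q)
r=down(AB)
plan([((.36,.0,.22),r,-1,4),((q[0],q[1],.10),r,-1,4),((q[0],q[1],.052),r,-1,3,.02),((q[0],q[1],.041),r,-1,4),(None,None,-1,1)],tcp=True)
E
```

```text
[ 0.47299483 -0.21093474  0.        ]
[[[0,0,0,-0.72,0.05,0.28,-1],[0,0,0,-0.72,0.05,0.28,-1],[0,0,0,-0.73,0.05,0.27,-1],[0,0,0,-0.72,0.06,0.28,-1],[0,0,0,-0.73,0.05,0.27,-1],[0,0,0,-0.72,0.06,0.28,-1],[0,0.01,-0.01,-0.73,0.05,0.27,-1],[0,0,0,-0.7,0.26,0.38,-1]]]
[[[0,0,0,-0.7,0.26,0.37,-1],[0,0,0,-0.7,0.26,0.38,-1],[0,0,0,-0.7,0.26,0.37,-1],[0,0,0,-0.7,0.26,0.38,-1],[0,0,0,-0.7,0.27,0.37,-1],[0,0,0,-0.7,0.26,0.38,-1],[0,0,0,-0.7,0.27,0.37,-1],[0,0,0,0,0,0.4,-1]]]
[[[0,0,0,0,0,0.4,-1],[0,0,0,0,0,0.4,-1],[0,0,0,0,0,0.07,-1],[0,0,0,0,0,0.07,-1],[0,0,0,0,0,0.07,-1],[0,0,0,0,0,0.07,-1],[0,0,0,0,0,0,-1]]]
end tcp [ 0.473  -0.2109  0.0409] 23
```

Emit:
carry_out:
  moves:
    - [[0, 0, 0, -0.72, 0.05, 0.28, -1], [0, 0, 0, -0.72, 0.05, 0.28, -1], [0, 0, 0, -0.73, 0.05, 0.27, -1], [0, 0, 0, -0.72, 0.06, 0.28, -1], [0, 0, 0, -0.73, 0.05, 0.27, -1], [0, 0, 0, -0.72, 0.06, 0.28, -1], [0, 0, 0, -0.73, 0.05, 0.27, -1], [0, 0, 0, -0.7, 0.26, 0.38, -1]]

```text
time: 8.97
tool_pos: [0.3737, -0.0292, 0.2051]
tool_rot: [0.001, 0.66, 0.751, 0.0]
contact_force: [1.0, -0.1, 0.2]
gripper_width: -0.005
```

Emit:
carry_out:
  moves:
    - [[0, 0, 0, -0.7, 0.26, 0.37, -1], [0, 0, 0, -0.7, 0.26, 0.38, -1], [0, 0, 0, -0.7, 0.26, 0.37, -1], [0, 0, 0, -0.7, 0.26, 0.38, -1], [0, 0, 0, -0.7, 0.27, 0.37, -1], [0, 0, 0, -0.7, 0.26, 0.38, -1], [0, 0, 0, -0.7, 0.27, 0.37, -1], [0, 0, 0, 0, 0, 0.4, -1]]

```text
time: 9.63
tool_pos: [0.4738, -0.2166, 0.0839]
tool_rot: [0.002, 0.661, 0.75, -0.0]
contact_force: [0.7, 0.6, 0.9]
gripper_width: -0.001
```

Emit:
carry_out:
  moves:
    - [[0, 0, 0, 0, 0, 0.4, -1], [0, 0, 0, 0, 0, 0.4, -1], [0, 0, 0, 0, 0, 0.07, -1], [0, 0, 0, 0, 0, 0.07, -1], [0, 0, 0, 0, 0, 0.07, -1], [0, 0, 0, 0, 0, 0.07, -1], [0, 0, 0, 0, 0, 0, -1]]

```text
time: 10.22
tool_pos: [0.4712, -0.2125, 0.0475]
tool_rot: [-0.003, 0.659, 0.752, -0.002]
contact_force: [-23.8, 9.3, 43.9]
gripper_width: -0.001
```

Run:
```python
from plan import *; from geo import *
p,r,s=cur()
A=np.array([.589,-.1145]); a=-.06+np.pi/2
print(s["contact_force"])
plan([(p+[0,0,.05],r,-1,3),((A[0],A[1],.14),down(a),.1,4),((A[0],A[1],.07),down(a),.1,3),(None,None,.1,1)],tcp=True)
```

```text
[-23.83166676   9.33651702  43.87650016]
[[[0,0,0,0,0,-0.42,-1],[0,0,0,0,0,-0.41,-1],[0,0,0,0,-0.01,-0.42,-1],[-0.02,0,0.44,0.41,0.65,-0.22,0.1],[-0.02,0,0.44,0.43,0.63,-0.21,0.1],[-0.02,-0.01,0.44,0.46,0.61,-0.21,0.1],[-0.01,0,0.44,0.48,0.6,-0.22,0.1],[-0.02,-0.01,0.43,0.51,0.58,-0.21,0.1]]]
[[[0,0,0,0,0,0.58,0.1],[0,0,0,0,0,0.58,0.1],[0,0,0,0,0,0.59,0.1],[0,0,0,0,0,0,0.1]]]
end tcp [ 0.5892 -0.1144  0.0699] 12
```

Emit:
carry_out:
  moves:
    - [[0, 0, 0, 0, 0, -0.42, -1], [0, 0, 0, 0, 0, -0.41, -1], [0, 0, 0, 0, 0, -0.42, -1], [-0.02, 0, 0.44, 0.41, 0.65, -0.22, 0.1], [-0.02, 0, 0.44, 0.43, 0.63, -0.21, 0.1], [-0.02, -0.01, 0.44, 0.46, 0.61, -0.21, 0.1], [-0.01, 0, 0.44, 0.48, 0.6, -0.22, 0.1], [-0.02, -0.01, 0.43, 0.51, 0.58, -0.21, 0.1]]

```text
time: 10.88
tool_pos: [0.5907, -0.1129, 0.1346]
tool_rot: [0.003, 0.729, 0.684, 0.002]
contact_force: [0.8, -0.0, 0.1]
gripper_width: 0.551
```

Emit:
carry_out:
  moves:
    - [[0, 0, 0, 0, 0, 0.58, 0.1], [0, 0, 0, 0, 0, 0.58, 0.1], [0, 0, 0, 0, 0, 0.59, 0.1], [0, 0, 0, 0, 0, 0, 0.1]]

```text
time: 11.22
tool_pos: [0.5865, -0.1123, 0.0584]
tool_rot: [-0.001, 0.728, 0.686, -0.0]
contact_force: [-1.2, -0.2, -0.8]
gripper_width: 0.549
```

Run:
```python
from plan import *; from geo import *
p,r,s=cur(); print(p,r.as_matrix()[:,0],s["gripper_width"],s["contact_force"])
f=grab_frame("side"); f2=grab_frame("top")
crop(f,(230,90,350,220),"pics/s5.png",4.5); crop(f2,(310,130,500,230),"pics/t5.png",4)
```

```text
[ 0.58653421 -0.11231025  0.05841238] [0.06017286 0.99818716 0.00127253] 0.5488079001701168 [-1.17988317 -0.19935261 -0.75341672]
```

View pics/s5.png

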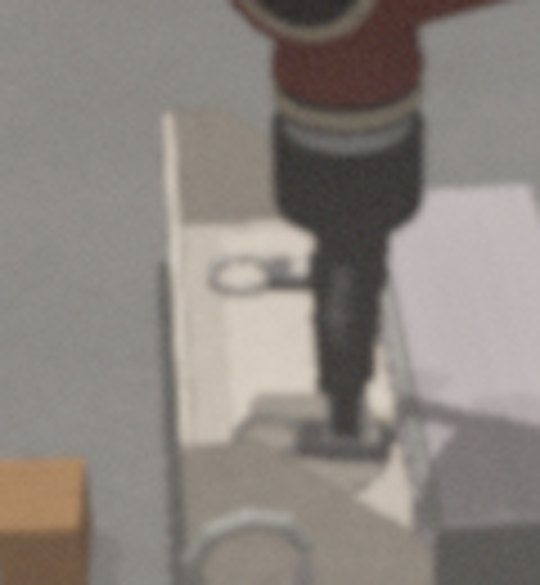

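View pics/t5.png

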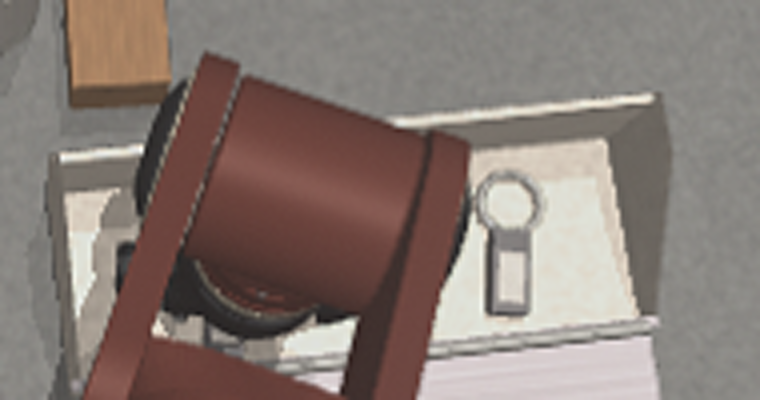

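Emit:
carry_out:
  moves:
    - [[0, 0, 0, -0.05, 0.05, 0.22, 0.1], [0, 0, 0, 0, 0, 0.22, 0.1], [0, 0, 0, 0, 0, 0.2, 0.1], [0, 0, 0, 0, 0, 0, 0.1], [0, 0, 0, 0, 0, 0, -1], [0, 0, 0, 0, 0, 0, -1], [0, 0, 0, 0, 0, 0, -1], [0, 0, 0, 0, 0, 0, -1]]

```text
time: 11.98
tool_pos: [0.5934, -0.114, 0.0391]
tool_rot: [0.004, 0.727, 0.686, 0.003]
contact_force: [0.6, -0.0, 0.8]
gripper_width: 0.25
```

Run:
```python
from plan import *; from geo import *
p,r,s=cur(); print(p,s["gripper_width"],s["contact_force"])
ah=ST[2]+np.pi/2
# fob centre target in stand frame; TCP z = fob z -.004
pre=s2w(-.075,0,.135+.066-.004)
plan([(p+[0,0,.05],r,-1,3,.02),(p+[0,0,.17],r,-1,3),((.45,.02,.24),down(ah),-1,3),(pre,down(ah),-1,3),(None,None,-1,1)],tcp=True)
```

```text
[ 0.5934064  -0.11398963  0.03905008] 0.2504513235660721 [ 0.64822553 -0.00422265  0.81437982]
[[[0,0,0,0,0,-0.42,-1],[0,0,0,0,0.01,-0.41,-1],[0,0,0,0,0,-0.42,-1],[0,0,0,0,0.01,-0.75,-1],[0,0,0,0,0.01,-0.75,-1],[0,0,0,0,0,-0.75,-1],[0,0,0,-0.01,0.01,-0.75,-1],[0.02,0,-0.55,0.52,-0.63,-0.14,-1]]]
[[[0.02,0.01,-0.55,0.55,-0.6,-0.13,-1],[0.01,0,-0.55,0.58,-0.58,-0.13,-1],[0.02,0.01,-0.56,0.61,-0.55,-0.13,-1],[0.01,0,-0.55,0.64,-0.51,-0.13,-1],[0.02,0.01,-0.56,0.66,-0.48,-0.13,-1],[0,0,0,0.67,0.26,0.21,-1],[0,0,0,0.67,0.26,0.22,-1],[0,0,0,0.68,0.26,0.21,-1]]]
[[[0,0,0,0.67,0.26,0.22,-1],[0,0,0,0.68,0.27,0.21,-1],[0,0,0,0,0,0,-1]]]
end tcp [0.4701 0.1633 0.197 ] 19
```

Emit:
carry_out:
  moves:
    - [[0, 0, 0, 0, 0, 0, -1], [0, 0, 0, 0, 0, 0, -1], [0, 0, 0, 0, 0, 0, -1]]

```text
time: 12.23
tool_pos: [0.5934, -0.114, 0.0391]
tool_rot: [0.004, 0.727, 0.686, 0.003]
contact_force: [-0.6, -0.3, 2.1]
gripper_width: 0.242
```

Run:
```python
from plan import *; from geo import *
p,r,s=cur(); print(p,s["gripper_width"],s["contact_force"])
f=grab_frame("side"); 
crop(f,(250,140,350,220),"pics/s6.png",6)
```

```text
[ 0.59343171 -0.11400613  0.03905964] 0.24186271292158312 [-0.5534298  -0.28750566  2.14973937]
```

View pics/s6.png

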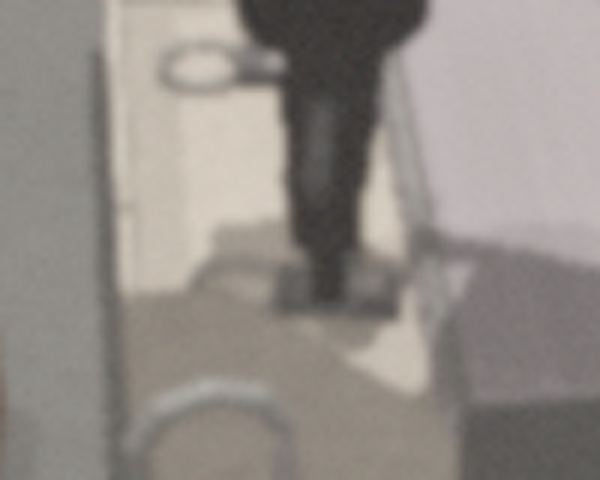

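Emit:
carry_out:
  moves:
    - [[0, 0, 0, 0, 0, 0, -0.1], [0, 0, 0, 0, 0, 0, -0.1], [0, 0, 0, 0, 0, 0.07, -0.1], [0, 0, 0, 0, 0, 0.07, -0.1], [0, 0, 0, 0, 0, 0, -0.1], [0, 0, 0, 0, 0, 0, -1], [0, 0, 0, 0, 0, 0, -1], [0, 0, 0, 0, 0, 0, -1]]

```text
time: 12.95
tool_pos: [0.5932, -0.114, 0.033]
tool_rot: [0.003, 0.727, 0.686, 0.002]
contact_force: [0.4, -1.0, -1.3]
gripper_width: 0.255
```

Run:
```python
from plan import *; from geo import *
p,r,s=cur(); print(p,s["gripper_width"],s["contact_force"])
ah=ST[2]+np.pi/2
pre=s2w(-.075,0,.135+.066-.003)
plan([(p+[0,0,.05],r,-1,3,.02),(p+[0,0,.17],r,-1,3),((.45,.02,.24),down(ah),-1,3),(pre,down(ah),-1,3),(None,None,-1,1)],tcp=True)
```

```text
[ 0.59316179 -0.11404141  0.0330074 ] 0.2550753429393076 [ 0.37570093 -0.98506307 -1.30497077]
[[[0,0,0,0,0,-0.42,-1],[0,0,0,0,0.01,-0.41,-1],[0,0,0,0,0,-0.42,-1],[0,0,0,0,0.01,-0.75,-1],[0,0,0,0,0,-0.75,-1],[0,0,0,0,0.01,-0.75,-1],[0,0,0,0,0,-0.75,-1],[0.02,0,-0.55,0.52,-0.63,-0.16,-1]]]
[[[0.01,0,-0.55,0.55,-0.6,-0.16,-1],[0.01,0.01,-0.56,0.58,-0.57,-0.16,-1],[0.02,0.01,-0.55,0.61,-0.54,-0.16,-1],[0.02,0,-0.56,0.63,-0.52,-0.15,-1],[0.01,0.01,-0.55,0.66,-0.48,-0.15,-1],[0,0,0,0.67,0.26,0.21,-1],[0,0,0,0.68,0.26,0.21,-1],[0,0,0,0.67,0.26,0.21,-1]]]
[[[0,0,0,0.68,0.26,0.21,-1],[0,0,0,0.67,0.27,0.21,-1],[0,0,0,0,0,0,-1]]]
end tcp [0.4701 0.1633 0.1979] 19
```

Emit:
carry_out:
  moves:
    - [[0, 0, 0, 0, 0, -0.42, -1], [0, 0, 0, 0, 0, -0.41, -1], [0, 0, 0, 0, 0, -0.42, -1], [0, 0, 0, 0, 0, -0.75, -1], [0, 0, 0, 0, 0, -0.75, -1], [0, 0, 0, 0, 0, -0.75, -1], [0, 0, 0, 0, 0, -0.75, -1], [0.02, 0, -0.55, 0.52, -0.63, -0.16, -1]]

```text
time: 13.62
tool_pos: [0.5724, -0.0946, 0.2164]
tool_rot: [0.008, 0.711, 0.703, 0.004]
contact_force: [-0.0, 1.1, 1.0]
gripper_width: 0.261
```

Emit:
carry_out:
  moves:
    - [[0.01, 0, -0.55, 0.55, -0.6, -0.16, -1], [0.01, 0.01, -0.56, 0.58, -0.57, -0.16, -1], [0.02, 0.01, -0.55, 0.61, -0.54, -0.16, -1], [0.02, 0, -0.56, 0.63, -0.52, -0.15, -1], [0.01, 0.01, -0.55, 0.66, -0.48, -0.15, -1], [0, 0, 0, 0.67, 0.26, 0.21, -1], [0, 0, 0, 0.68, 0.26, 0.21, -1], [0, 0, 0, 0.67, 0.26, 0.21, -1]]

```text
time: 14.28
tool_pos: [0.4604, 0.1072, 0.2152]
tool_rot: [0.001, 0.621, 0.784, 0.001]
contact_force: [0.6, 0.1, -0.1]
gripper_width: 0.259
```

Emit:
carry_out:
  moves:
    - [[0, 0, 0, 0.68, 0.26, 0.21, -1], [0, 0, 0, 0.67, 0.27, 0.21, -1], [0, 0, 0, 0, 0, 0, -1], [0, 0, 0, 0, 0, 0, -1]]

```text
time: 14.62
tool_pos: [0.4682, 0.1643, 0.197]
tool_rot: [-0.001, 0.619, 0.785, -0.001]
contact_force: [-0.4, -1.1, -0.7]
gripper_width: 0.258
```

Run:
```python
from plan import *; from geo import *
p,r,s=cur(); print(p,s["gripper_width"],s["contact_force"])
f=grab_frame("side"); f2=grab_frame("top")
crop(f,(240,140,400,280),"pics/s7.png",4.8); crop(f2,(170,130,300,240),"pics/t7.png",5)
```

```text
[0.46817593 0.16431972 0.19698949] 0.2577181243818924 [-0.44758168 -1.1289112  -0.68209118]
```

View pics/s7.png

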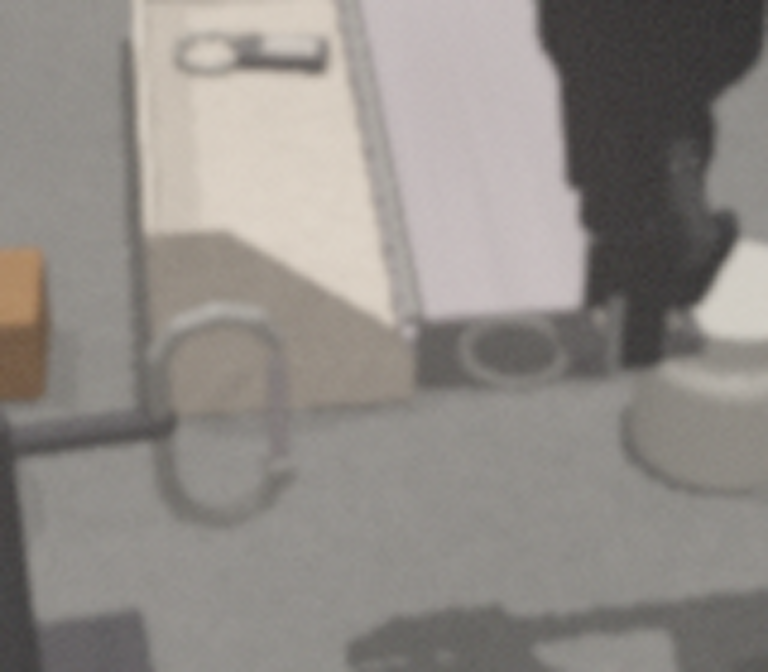

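View pics/t7.png

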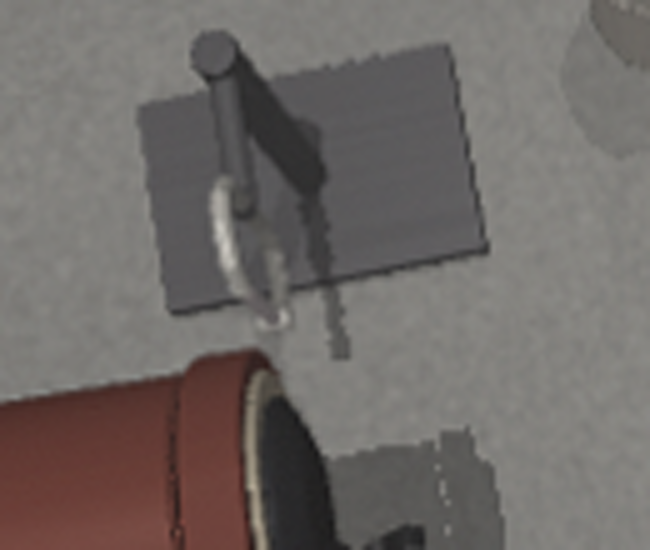

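```bash
cat > ring.py <<'E'
from plan import *; from geo import *
def ringpts(c,r,n=24,rad=.0185):
    a=np.linspace(0,2*np.pi,n,endpoint=False); X=r.as_matrix()
    return np.array([c+rad*(np.cos(t)*X[:,0]+np.sin(t)*X[:,1]) for t in a])
def looppts():
    P=[];rr=.021
    for a in np.linspace(0,np.pi,13): P.append(s2w(.071-rr*np.cos(a),0,.135+.077+rr*np.sin(a)))
    for a in np.linspace(0,np.pi,13): P.append(s2w(.071+rr*np.cos(a),0,.156-rr*np.sin(a)))
    for z in np.linspace(.022,.076,8): P.append(s2w(.05,0,.135+z))
    return P
E
python3 - <<'E'
from ring import *
p,r,s=cur()
f=grab_frame("side")
c=p+r.apply([0,.0385,-.003])
crop(f,(240,140,400,280),"pics/s8.png",4.8,proj(f,np.vstack([ringpts(c,r),looppts()])))
u=(240+513/4.8-.4,140+345/4.8-.4); print("meas",u,"pred",proj(f,[c])); w=ray_at_z(f,*u,c[2]); print(w,c)
E
```

```text
meas (346.475, 211.475) pred [[347.9970955  211.70112013]]
[0.5089283  0.17128376 0.20097758] [0.50630329 0.17183559 0.20097758]
```

View pics/s8.png

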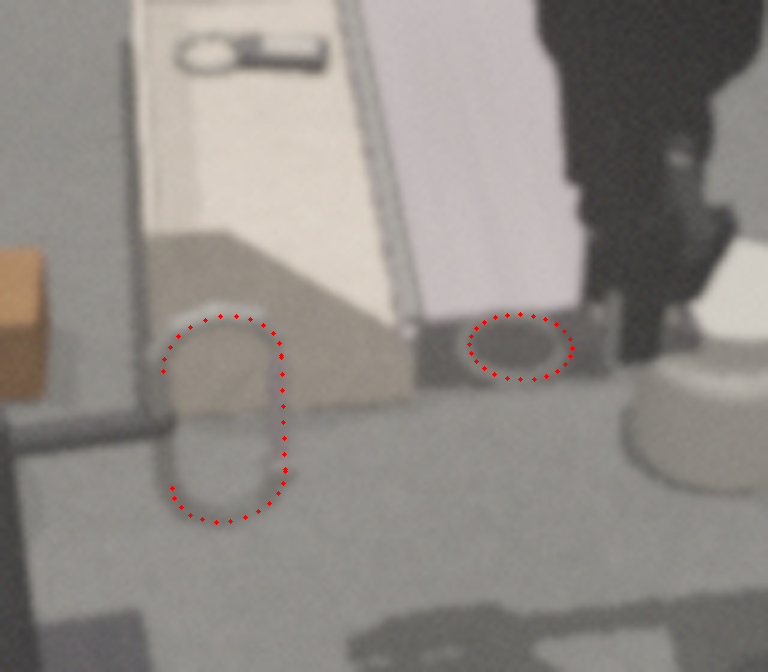

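```bash
sed -i 's/.543,.1805,.232/.5450,.1795,.232/' geo.py
python3 - <<'E'
from ring import *
p,r,s=cur(); ah=ST[2]+np.pi/2
q=s2w(.0065,0,.198); m=s2w(-.035,0,.198)
p1,r1=plan([(m,down(ah),-1,2),(q,down(ah),-1,4),(None,None,-1,1)],tcp=True)
E
```

```text
[[[0,0,-0.01,-0.01,0.54,0,-1],[0.01,0,0,-0.02,0.53,0.01,-1],[0,0,0,0,0.26,0,-1],[0,0,0,0,0.26,0,-1],[0,0,0,0,0.26,0,-1],[0,0,0,0,0.26,0,-1],[0,0,0,0,0,0,-1]]]
end tcp [0.5514 0.1809 0.1979] 7
```

Emit:
carry_out:
  moves:
    - [[0, 0, 0, -0.01, 0.54, 0, -1], [0, 0, 0, -0.02, 0.53, 0, -1], [0, 0, 0, 0, 0.26, 0, -1], [0, 0, 0, 0, 0.26, 0, -1], [0, 0, 0, 0, 0.26, 0, -1], [0, 0, 0, 0, 0.26, 0, -1], [0, 0, 0, 0, 0, 0, -1], [0, 0, 0, 0, 0, 0, -1]]

```text
time: 15.43
tool_pos: [0.552, 0.1807, 0.1987]
tool_rot: [0.0, 0.621, 0.784, 0.0]
contact_force: [-1.6, -1.9, 2.8]
gripper_width: 0.258
```

```bash
cat > look.py <<'E'
from ring import *
import sys
p,r,s=cur(); print(p,s["gripper_width"],s["contact_force"],"t",s["time"])
f=grab_frame("side")
c=p+r.apply([0,.041,-.003])
nm=sys.argv[1]
ann=len(sys.argv)>2
crop(f,(240,170,360,270),f"pics/{nm}.png",6,proj(f,np.vstack([ringpts(c,r),looppts()])) if ann else None)
E
python3 look.py s9
```

```text
[0.5519644  0.18065551 0.1986813 ] 0.257684030914848 [-1.61621646 -1.8737399   2.77063998] t 15.4333
```

View pics/s9.png

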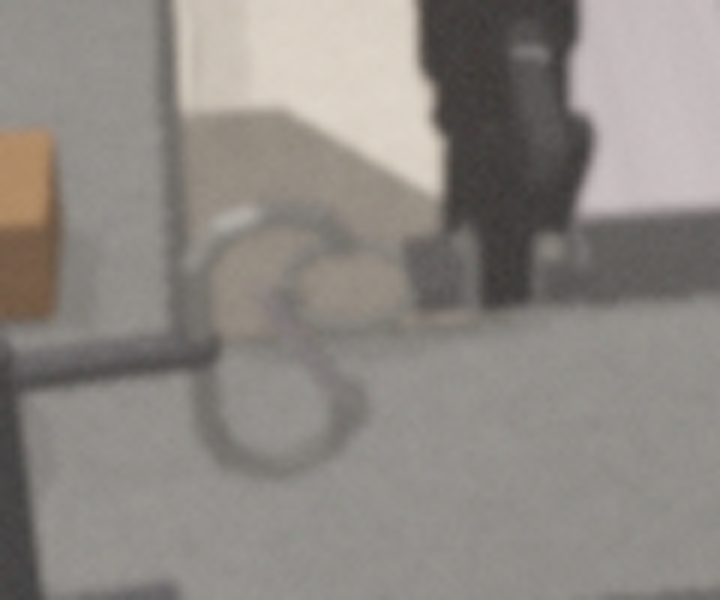

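Emit:
carry_out:
  moves:
    - [[0, 0, 0, 0, 0, -0.12, -1], [0, 0, 0, 0, 0, -0.12, -1], [0, 0, 0, 0, 0, -0.12, -1], [0, 0, 0, 0, 0, -0.1, -1], [0, 0, 0, 0, 0, 0, -1], [0, 0, 0, 0, 0, 0, -1]]

```text
time: 15.98
tool_pos: [0.5517, 0.1819, 0.2171]
tool_rot: [0.0, 0.62, 0.784, 0.001]
contact_force: [0.4, -0.5, -1.8]
gripper_width: 0.263
```

```bash
python3 look.py s10
```

```text
[0.55167898 0.18189137 0.21705008] 0.2632995550362658 [ 0.36178622 -0.5326938  -1.76911809] t 15.9833
```

View pics/s10.png

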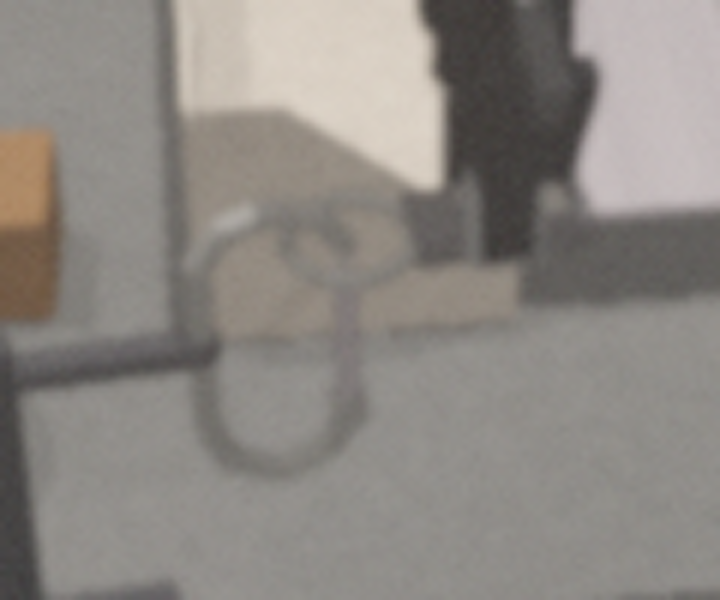

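Emit:
carry_out:
  moves:
    - [[0, 0, 0, 0, 0, 0.27, -1], [0, 0, 0, 0, 0, 0.27, -1], [0, 0, 0, 0, 0, 0.27, -1], [0, 0, 0, 0, 0, 0.27, -1], [0, 0, 0, 0, 0, 0.27, -1], [0, 0, 0, 0, 0, 0.26, -1], [0, 0, 0, 0, 0, 0, -1]]

```text
time: 16.62
tool_pos: [0.5493, 0.1812, 0.148]
tool_rot: [-0.002, 0.621, 0.784, -0.002]
contact_force: [-1.4, 0.2, -1.0]
gripper_width: 0.257
```

```bash
python3 look.py s11
```

```text
[0.54929024 0.18121148 0.14797925] 0.25697623045441753 [-1.44339063  0.24364032 -1.0461779 ] t 16.6167
```

View pics/s11.png

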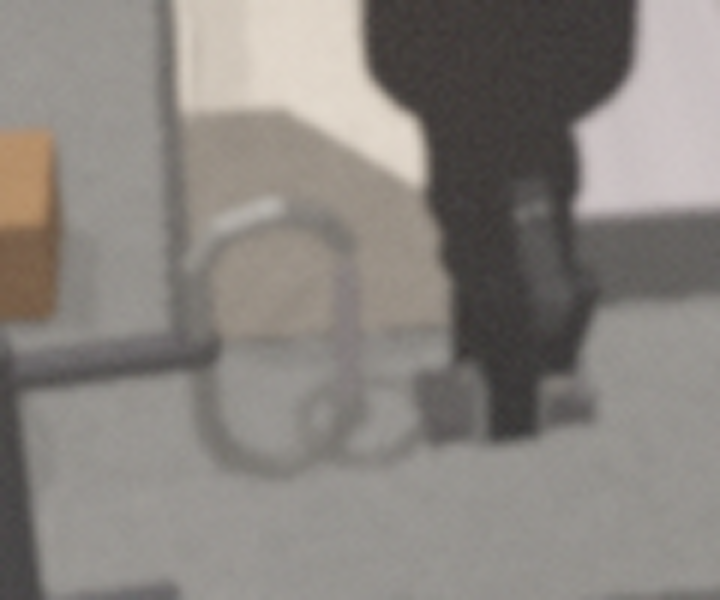

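Emit:
carry_out:
  moves:
    - [[0, 0, 0, 0, 0, 0, 0.2], [0, 0, 0, 0, 0, 0, 0.2], [0, 0, 0, 0, 0, 0, 0.2], [0, 0, 0, 0, 0, 0, 0.2], [0, 0, 0, 0, -0.3, -0.1, 0.2], [0, 0, 0, 0, -0.8, -0.3, 0.2], [0, 0, 0, 0, -0.8, -0.5, 0.2], [0, 0, 0, 0, -0.2, -0.5, 0.2]]

```text
time: 17.33
tool_pos: [0.4656, 0.1617, 0.2068]
tool_rot: [-0.002, 0.62, 0.784, -0.002]
contact_force: [0.5, 0.3, -0.2]
gripper_width: 0.599
```

```bash
sed -i 's/(240,170,360,270)/(240,170,360,300)/;s/\.png",6,/.png",4.6,/' look.py; python3 look.py s12
python3 - <<'E'
from plan import *
f=grab_frame("side"); crop(f,(230,90,340,200),"pics/s12b.png",4.5)
E
```

```text
[0.46564363 0.16167163 0.20684711] 0.5991565795022418 [ 0.53978346  0.30583794 -0.17834013] t 17.3333
```

View pics/s12.png

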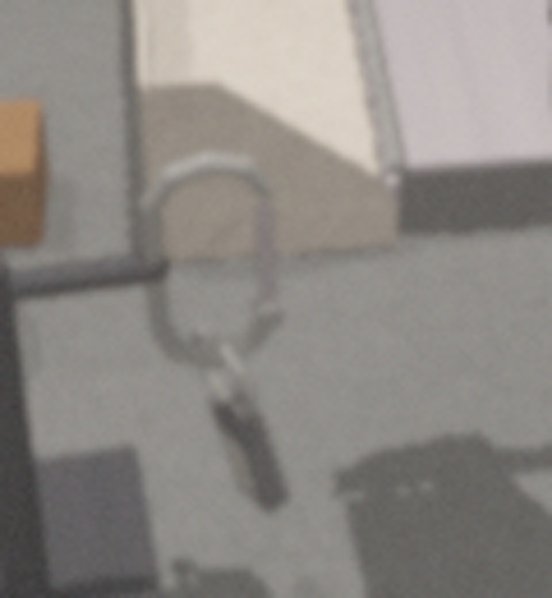

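View pics/s12b.png

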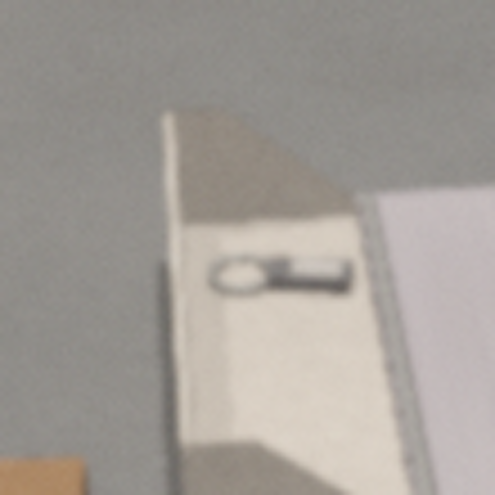

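Run:
```python
from ring import *
B=np.array([.6185,-.283]); a=-.045+np.pi/2
plan([((.45,.02,.24),down(a),.1,3),((B[0]-.02,B[1],.17),down(a),.1,3),((B[0],B[1],.07),down(a),.1,3),(None,None,.1,2)],tcp=True)
```

```text
[[[0.02,0,0.63,-0.67,-0.26,-0.14,0.1],[0.02,0,0.64,-0.68,-0.23,-0.14,0.1],[0.02,0,0.63,-0.7,-0.19,-0.14,0.1],[0.02,-0.01,0.64,-0.7,-0.15,-0.14,0.1],[0.01,0,0.63,-0.71,-0.1,-0.14,0.1],[0,0,0,-0.74,0.4,0.17,0.1],[0,0,0,-0.74,0.4,0.18,0.1],[0,0,0,-0.74,0.41,0.17,0.1]]]
[[[0,0,0,-0.74,0.4,0.18,0.1],[0,0,0,-0.74,0.41,0.17,0.1],[0,0,0,-0.74,0.4,0.18,0.1],[0,0,0,-0.74,0.41,0.17,0.1],[0,0,0,-0.74,0.4,0.18,0.1],[0,0,0,-0.74,0.41,0.17,0.1],[0,0,0,-0.75,0.4,0.18,0.1],[0,0,0,0.01,0.17,0.83,0.1]]]
[[[0,0,0,0.01,0.17,0.83,0.1],[0,0,0,0,0.16,0.84,0.1],[0,0,0,0,0,0,0.1],[0,0,0,0,0,0,0.1]]]
end tcp [ 0.6184 -0.2832  0.07  ] 20
```

Emit:
carry_out:
  moves:
    - [[0.02, 0, 0.63, -0.67, -0.26, -0.14, 0.1], [0.02, 0, 0.64, -0.68, -0.23, -0.14, 0.1], [0.02, 0, 0.63, -0.7, -0.19, -0.14, 0.1], [0.02, 0, 0.64, -0.7, -0.15, -0.14, 0.1], [0.01, 0, 0.63, -0.71, -0.1, -0.14, 0.1], [0, 0, 0, -0.74, 0.4, 0.17, 0.1], [0, 0, 0, -0.74, 0.4, 0.18, 0.1], [0, 0, 0, -0.74, 0.41, 0.17, 0.1]]

```text
time: 18.1
tool_pos: [0.4945, -0.0727, 0.2147]
tool_rot: [-0.002, 0.723, 0.691, -0.003]
contact_force: [0.4, 1.3, 0.2]
gripper_width: 0.55
```

Emit:
carry_out:
  moves:
    - [[0, 0, 0, -0.74, 0.4, 0.18, 0.1], [0, 0, 0, -0.74, 0.41, 0.17, 0.1], [0, 0, 0, -0.74, 0.4, 0.18, 0.1], [0, 0, 0, -0.74, 0.41, 0.17, 0.1], [0, 0, 0, -0.74, 0.4, 0.18, 0.1], [0, 0, 0, -0.74, 0.41, 0.17, 0.1], [0, 0, 0, -0.75, 0.4, 0.18, 0.1], [0, 0, 0, 0.01, 0.17, 0.83, 0.1]]

```text
time: 18.77
tool_pos: [0.6082, -0.291, 0.1366]
tool_rot: [0.004, 0.724, 0.69, -0.002]
contact_force: [1.4, -0.8, 0.9]
gripper_width: 0.552
```

Emit:
carry_out:
  moves:
    - [[0, 0, 0, 0.01, 0.17, 0.83, 0.1], [0, 0, 0, 0, 0.16, 0.84, 0.1], [0, 0, 0, 0, 0, 0, 0.1], [0, 0, 0, 0, 0, 0, 0.1], [0, 0, 0, 0, 0, 0, 0.1]]

```text
time: 19.18
tool_pos: [0.617, -0.284, 0.0659]
tool_rot: [-0.002, 0.723, 0.691, -0.003]
contact_force: [0.5, -0.5, 1.5]
gripper_width: 0.549
```

Run:
```python
from ring import *
p,r,s=cur(); print(p,s["gripper_width"],s["contact_force"])
f=grab_frame("side"); crop(f,(240,70,340,180),"pics/s13.png",5,proj(f,[p]))
B=np.array([.6185,-.283]); a=-.045+np.pi/2
plan([((B[0],B[1],.033),down(a),.1,3),(None,None,.1,1),(None,None,-1,4)],tcp=True)
```

```text
[ 0.61696004 -0.28404729  0.0658713 ] 0.5489131885543795 [ 0.50735005 -0.48846899  1.53604047]
[[[-0.02,0.01,0,0.01,0.01,0.29,0.1],[-0.02,0.01,0,0.01,0.01,0.28,0.1],[-0.01,0.01,0,0.02,0,0.29,0.1],[0,0,0,0,0,0,0.1],[0,0,0,0,0,0,-1],[0,0,0,0,0,0,-1],[0,0,0,0,0,0,-1],[0,0,0,0,0,0,-1]]]
end tcp [ 0.6184 -0.2829  0.0329] 8
```

View pics/s13.png

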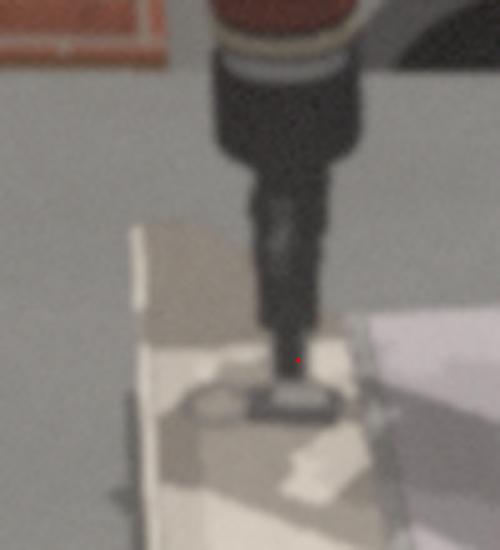

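Emit:
carry_out:
  moves:
    - [[-0.02, 0.01, 0, 0.01, 0.01, 0.29, 0.1], [-0.02, 0.01, 0, 0.01, 0.01, 0.28, 0.1], [-0.01, 0.01, 0, 0.02, 0, 0.29, 0.1], [0, 0, 0, 0, 0, 0, 0.1], [0, 0, 0, 0, 0, 0, -1], [0, 0, 0, 0, 0, 0, -1], [0, 0, 0, 0, 0, 0, -1], [0, 0, 0, 0, 0, 0, -1]]

```text
time: 19.9
tool_pos: [0.6168, -0.2819, 0.0304]
tool_rot: [-0.002, 0.723, 0.691, -0.001]
contact_force: [0.6, -0.6, -0.8]
gripper_width: 0.257
```

Run:
```python
from ring import *
p,r,s=cur(); print(p,s["gripper_width"],s["contact_force"])
ah=ST[2]+np.pi/2
pre=s2w(-.075,0,.198)
plan([(p+[0,0,.05],r,-1,3,.02),(p+[0,0,.17],r,-1,3),((.45,.0,.24),down(ah),-1,3),(pre,down(ah),-1,3),(None,None,-1,2)],tcp=True)
```

```text
[ 0.61682495 -0.28193053  0.03039927] 0.2574988152490355 [ 0.616589   -0.63605499 -0.78522853]
[[[0,0,0,0,0,-0.42,-1],[0,0,0,0,0,-0.41,-1],[0,0,0,0,0,-0.42,-1],[0,0,0,0,0,-0.75,-1],[0,0,0,0,-0.01,-0.75,-1],[0,0,0,0,0,-0.75,-1],[0,0,0,0.01,-0.01,-0.75,-1],[0,0,-0.32,0.69,-0.45,-0.1,-1]]]
[[[0,0,-0.32,0.7,-0.43,-0.1,-1],[0,0,-0.32,0.71,-0.41,-0.1,-1],[-0.01,0,-0.32,0.72,-0.39,-0.09,-1],[0,0,-0.32,0.73,-0.37,-0.1,-1],[-0.01,-0.01,-0.31,0.74,-0.35,-0.09,-1],[0,0,-0.32,0.75,-0.33,-0.1,-1],[-0.01,-0.01,-0.31,0.76,-0.3,-0.1,-1],[0,0,-0.32,0.76,-0.29,-0.09,-1]]]
[[[-0.01,-0.01,-0.31,0.78,-0.26,-0.1,-1],[0,0,0,0.76,0.29,0.21,-1],[0,0,0,0.76,0.29,0.21,-1],[0,0,0,0.77,0.3,0.21,-1],[0,0,0,0.76,0.29,0.21,-1],[0,0,0,0.77,0.3,0.21,-1],[0,0,0,0,0,0,-1],[0,0,0,0,0,0,-1]]]
end tcp [0.4721 0.1624 0.1981] 24
```

Emit:
carry_out:
  moves:
    - [[0, 0, 0, 0, 0, -0.42, -1], [0, 0, 0, 0, 0, -0.41, -1], [0, 0, 0, 0, 0, -0.42, -1], [0, 0, 0, 0, 0, -0.75, -1], [0, 0, 0, 0, 0, -0.75, -1], [0, 0, 0, 0, 0, -0.75, -1], [0, 0, 0, 0, 0, -0.75, -1], [0, 0, -0.32, 0.69, -0.45, -0.1, -1]]

```text
time: 20.57
tool_pos: [0.6045, -0.2586, 0.2123]
tool_rot: [0.005, 0.714, 0.7, 0.001]
contact_force: [0.6, 0.3, 1.4]
gripper_width: 0.259
```

Emit:
carry_out:
  moves:
    - [[0, 0, -0.32, 0.7, -0.43, -0.1, -1], [0, 0, -0.32, 0.71, -0.41, -0.1, -1], [-0.01, 0, -0.32, 0.72, -0.39, -0.09, -1], [0, 0, -0.32, 0.73, -0.37, -0.1, -1], [0, 0, -0.31, 0.74, -0.35, -0.09, -1], [0, 0, -0.32, 0.75, -0.33, -0.1, -1], [-0.01, 0, -0.31, 0.76, -0.3, -0.1, -1], [0, 0, -0.32, 0.76, -0.29, -0.09, -1]]

```text
time: 21.23
tool_pos: [0.4661, -0.0275, 0.2361]
tool_rot: [-0.001, 0.631, 0.776, 0.0]
contact_force: [0.0, 1.7, -0.4]
gripper_width: 0.26
```

Emit:
carry_out:
  moves:
    - [[0, 0, -0.31, 0.78, -0.26, -0.1, -1], [0, 0, 0, 0.76, 0.29, 0.21, -1], [0, 0, 0, 0.76, 0.29, 0.21, -1], [0, 0, 0, 0.77, 0.3, 0.21, -1], [0, 0, 0, 0.76, 0.29, 0.21, -1], [0, 0, 0, 0.77, 0.3, 0.21, -1], [0, 0, 0, 0, 0, 0, -1], [0, 0, 0, 0, 0, 0, -1]]

```text
time: 21.9
tool_pos: [0.4719, 0.1632, 0.1975]
tool_rot: [-0.002, 0.619, 0.785, -0.001]
contact_force: [-0.4, -0.8, -0.1]
gripper_width: 0.258
```

Run:
```python
from ring import *
p,r,s=cur(); print(p,s["gripper_width"],s["contact_force"])
f=grab_frame("side")
c=p+r.apply([0,.0425,-.0055])
crop(f,(240,160,400,290),"pics/s14.png",4.8,proj(f,np.vstack([ringpts(c,r,8),looppts()])))
```

```text
[0.47193718 0.16322607 0.19752244] 0.25766691924246327 [-0.39000424 -0.7705626  -0.11219963]
```

View pics/s14.png

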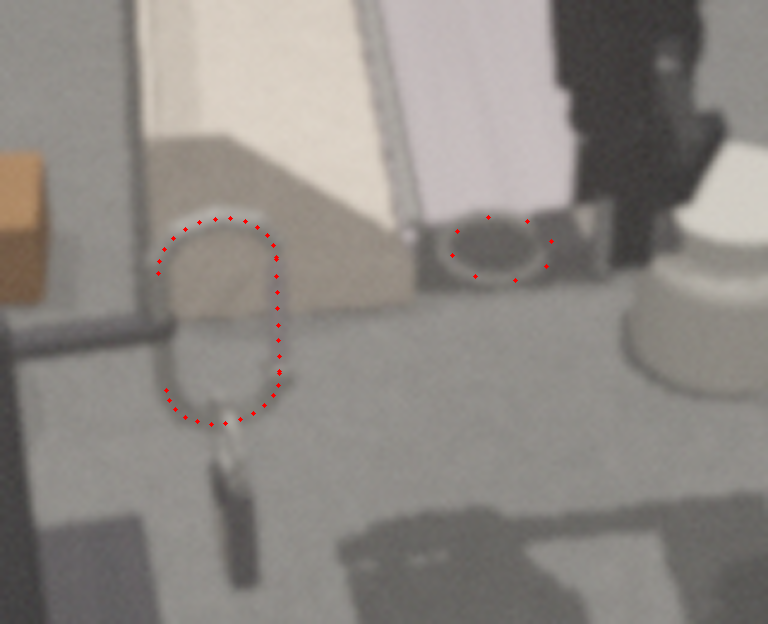

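Run:
```python
from ring import *
ah=ST[2]+np.pi/2
plan([(s2w(-.038,0,.1955),down(ah),-1,2),(s2w(.0025,0,.1955),down(ah),-1,4),(None,None,-1,2)],tcp=True)
```

```text
[[[-0.01,-0.01,0.01,0,0.46,0.03,-1],[-0.02,-0.02,0.01,0,0.46,0.03,-1],[0,0,0,0,0.25,0,-1],[0,0,0,0,0.25,0,-1],[0,0,0,0,0.25,0,-1],[0,0,0,0,0.26,0,-1],[0,0,0,0,0,0,-1],[0,0,0,0,0,0,-1]]]
end tcp [0.5475 0.1801 0.1956] 8
```

Emit:
carry_out:
  moves:
    - [[0, 0, 0, 0, 0.46, 0.02, -1], [0, 0, 0, 0, 0.46, 0.02, -1], [0, 0, 0, 0, 0.25, 0, -1], [0, 0, 0, 0, 0.25, 0, -1], [0, 0, 0, 0, 0.25, 0, -1], [0, 0, 0, 0, 0.26, 0, -1], [0, 0, 0, 0, 0, 0, -1], [0, 0, 0, 0, 0, 0, -1]]

```text
time: 22.62
tool_pos: [0.5486, 0.1795, 0.1974]
tool_rot: [-0.001, 0.621, 0.784, 0.0]
contact_force: [-2.5, -1.3, 1.9]
gripper_width: 0.263
```

```bash
python3 look.py s15
```

```text
[0.54855697 0.17946494 0.19735417] 0.2630048467105476 [-2.50528888 -1.25436854  1.85212171] t 22.6167
```

View pics/s15.png

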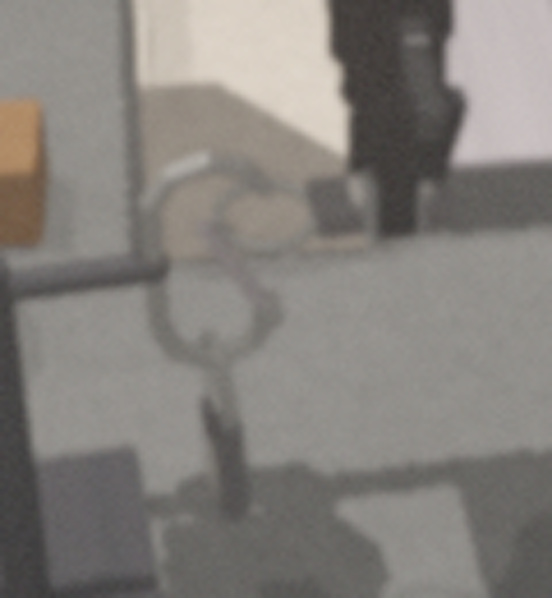

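Emit:
carry_out:
  moves:
    - [[0, 0, 0, 0, 0, -0.11, -1], [0, 0, 0, 0, 0, -0.11, -1], [0, 0, 0, 0, 0, -0.11, -1], [0, 0, 0, 0, 0, -0.1, -1], [0, 0, 0, 0, 0, 0, -1], [0, 0, 0, 0, 0, 0, -1]]

```text
time: 23.17
tool_pos: [0.5483, 0.1799, 0.2147]
tool_rot: [-0.001, 0.62, 0.784, 0.001]
contact_force: [-0.2, -0.1, -0.1]
gripper_width: 0.255
```

```bash
python3 look.py s16
```

```text
[0.54828911 0.17994963 0.2146971 ] 0.2550455291512186 [-0.20955004 -0.07342628 -0.08620889] t 23.1667
```

View pics/s16.png

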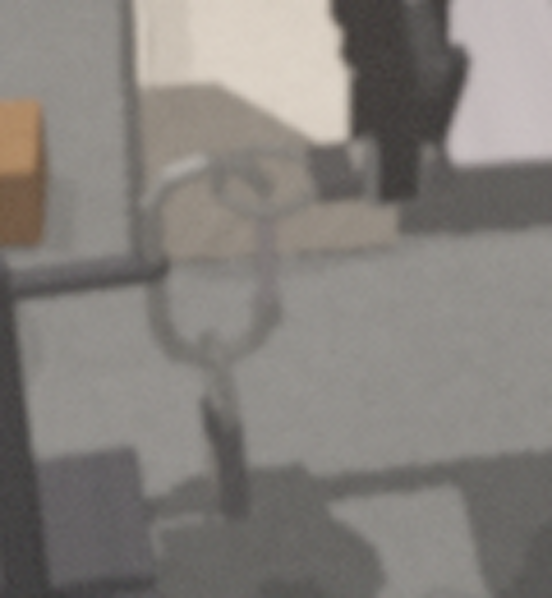

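Emit:
carry_out:
  moves:
    - [[0, 0, 0, 0, 0, 0.24, -1], [0, 0, 0, 0, 0, 0.24, -1], [0, 0, 0, 0, 0, 0.24, -1], [0, 0, 0, 0, 0, 0.24, -1], [0, 0, 0, 0, 0, 0.24, -1], [0, 0, 0, 0, 0, 0.2, -1], [0, 0, 0, 0, 0, 0, -1], [0, 0, 0, 0, 0, 0, -1]]

```text
time: 23.88
tool_pos: [0.5474, 0.1797, 0.157]
tool_rot: [-0.002, 0.621, 0.784, -0.0]
contact_force: [-0.7, 0.1, 0.3]
gripper_width: 0.258
```

```bash
python3 look.py s17
```

```text
[0.54736599 0.17972146 0.15699349] 0.2577818496802816 [-0.71746722  0.1353407   0.27203243] t 23.8833
```

View pics/s17.png

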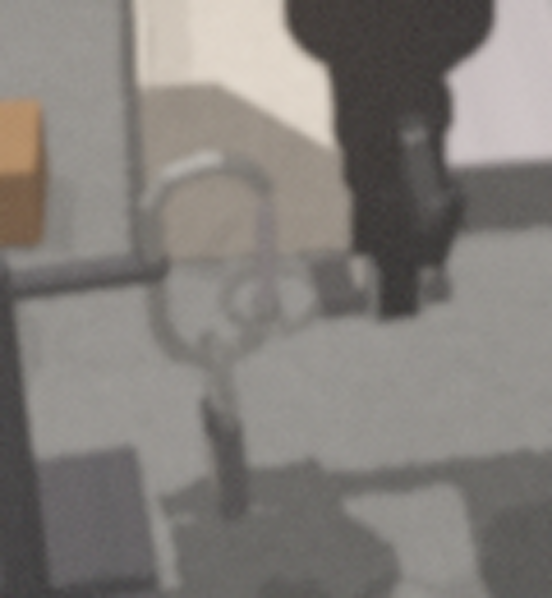

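Both rings are inside; release and back off.

Emit:
carry_out:
  moves:
    - [[0, 0, 0, 0, 0, 0, 0.2], [0, 0, 0, 0, 0, 0, 0.2], [0, 0, 0, 0, 0, 0, 0.2], [0, 0, 0, 0, 0, 0, 0.2], [0, 0, 0, 0, -0.3, -0.1, 0.2], [0, 0, 0, 0, -0.8, -0.3, 0.2], [0, 0, 0, 0, -0.8, -0.5, 0.2], [0, 0, 0, 0, -0.2, -0.5, 0.2]]

```text
time: 24.6
tool_pos: [0.4623, 0.1598, 0.2128]
tool_rot: [-0.003, 0.62, 0.784, -0.002]
contact_force: [0.9, -0.7, 0.6]
gripper_width: 0.599
```

Emit:
carry_out:
  moves:
    - [[0, 0, 0, 0, -0.2, -0.5, 0.2], [0, 0, 0, 0, 0, 0, 0.2], [0, 0, 0, 0, 0, 0, 0.2], [0, 0, 0, 0, 0, 0, 0.2], [0, 0, 0, 0, 0, 0, 0.2], [0, 0, 0, 0, 0, 0, 0.2], [0, 0, 0, 0, 0, 0, 0.2], [0, 0, 0, 0, 0, 0, 0.2]]

```text
time: 25.27
tool_pos: [0.4583, 0.1585, 0.2331]
tool_rot: [-0.002, 0.621, 0.784, -0.0]
contact_force: [-0.0, -0.4, 1.0]
gripper_width: 0.605
```

```bash
python3 look.py s18
python3 - <<'E'
from plan import *
f=grab_frame("top"); crop(f,(170,60,500,300),"pics/t18.png",2.4)
E
```

```text
[0.45826146 0.15847846 0.23313927] 0.6049321561882162 [-0.00283376 -0.42269137  1.04566616] t 25.2667
```

View pics/s18.png

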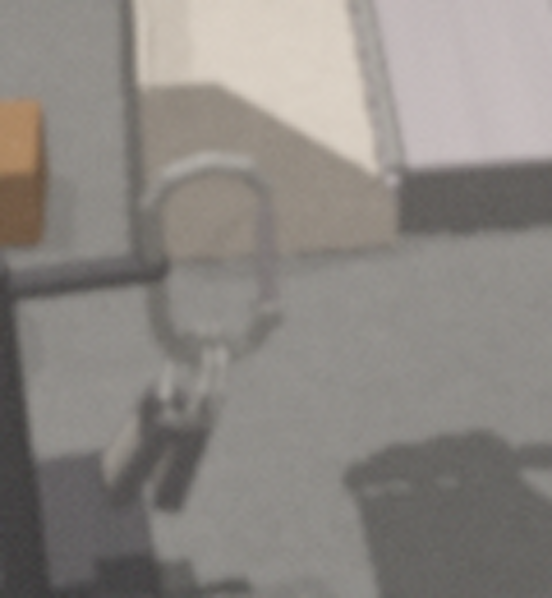

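View pics/t18.png

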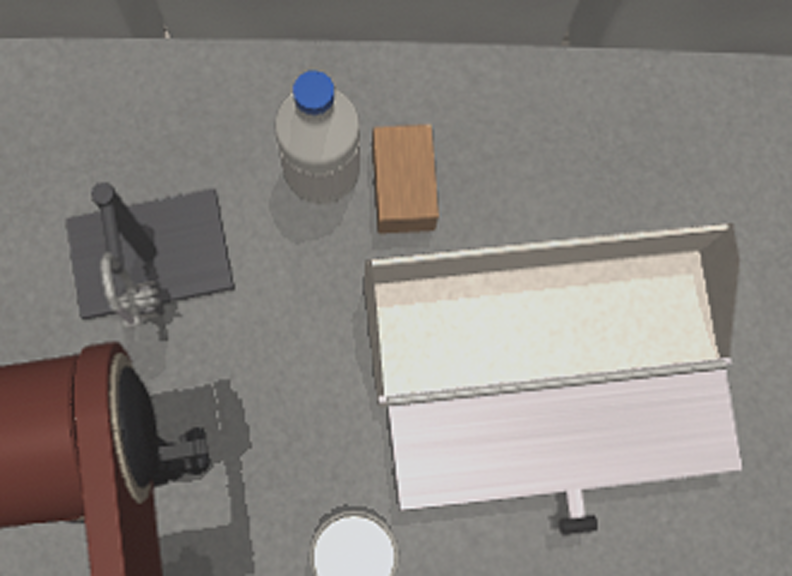

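Run:
```python
from ring import *
r=down(AB)
x,y=.4262,-.2168
plan([((.44,.10,.27),r,.2,3),((x,y,.15),r,.2,3),((x,y,.06),r,.2,3),(None,None,.2,2)],tcp=True)
```

```text
[[[-0.01,-0.01,0.38,-0.44,-0.26,-0.3,0.2],[-0.01,-0.01,0.38,-0.45,-0.25,-0.31,0.2],[-0.01,-0.01,0.37,-0.45,-0.23,-0.3,0.2],[0,0,0,-0.78,-0.14,0.3,0.2],[0,0,0,-0.78,-0.14,0.3,0.2],[0,0,0,-0.78,-0.14,0.3,0.2],[0,0,0,-0.78,-0.14,0.3,0.2],[0,0,0,-0.78,-0.14,0.3,0.2]]]
[[[0,0,0,-0.78,-0.14,0.3,0.2],[0,0,0,-0.78,-0.14,0.3,0.2],[0,0,0,-0.78,-0.14,0.3,0.2],[0,0,0,-0.78,-0.14,0.3,0.2],[0,0,0,-0.79,-0.13,0.3,0.2],[0,0,0,0,0,0.75,0.2],[0,0,0,0,0,0.75,0.2],[0,0,0,0,-0.01,0.75,0.2]]]
[[[0,0,0,0,0,0,0.2],[0,0,0,0,0,0,0.2]]]
end tcp [ 0.426  -0.217   0.0599] 18
```

Emit:
carry_out:
  moves:
    - [[-0.01, -0.01, 0.38, -0.44, -0.26, -0.3, 0.2], [-0.01, -0.01, 0.38, -0.45, -0.25, -0.31, 0.2], [-0.01, -0.01, 0.37, -0.45, -0.23, -0.3, 0.2], [0, 0, 0, -0.78, -0.14, 0.3, 0.2], [0, 0, 0, -0.78, -0.14, 0.3, 0.2], [0, 0, 0, -0.78, -0.14, 0.3, 0.2], [0, 0, 0, -0.78, -0.14, 0.3, 0.2], [0, 0, 0, -0.78, -0.14, 0.3, 0.2]]

```text
time: 26.03
tool_pos: [0.4328, -0.0597, 0.21]
tool_rot: [0.001, 0.658, 0.753, 0.001]
contact_force: [-0.5, 0.1, -1.1]
gripper_width: 0.596
```

Emit:
carry_out:
  moves:
    - [[0, 0, 0, -0.78, -0.14, 0.3, 0.2], [0, 0, 0, -0.78, -0.14, 0.3, 0.2], [0, 0, 0, -0.78, -0.14, 0.3, 0.2], [0, 0, 0, -0.78, -0.14, 0.3, 0.2], [0, 0, 0, -0.79, -0.13, 0.3, 0.2], [0, 0, 0, 0, 0, 0.75, 0.2], [0, 0, 0, 0, 0, 0.75, 0.2], [0, 0, 0, 0, 0, 0.7, 0.2]]

```text
time: 26.7
tool_pos: [0.4265, -0.2178, 0.0612]
tool_rot: [0.001, 0.659, 0.752, 0.001]
contact_force: [0.1, 0.5, -1.1]
gripper_width: 0.598
```

Emit:
carry_out:
  moves:
    - [[0, 0, 0, 0, 0, 0, 0.2], [0, 0, 0, 0, 0, 0, 0.2], [0, 0, 0, 0, 0, 0, 0.2]]

```text
time: 26.95
tool_pos: [0.4276, -0.2175, 0.0639]
tool_rot: [0.001, 0.658, 0.753, 0.001]
contact_force: [-0.5, -0.5, 0.1]
gripper_width: 0.6
```

Run:
```python
from ring import *
p,r,s=cur(); print(p,s["gripper_width"],s["contact_force"])
f=grab_frame("side"); crop(f,(290,80,420,220),"pics/s19.png",4.2,proj(f,[[.4262,-.2168,.044]]))
rr=down(AB)
plan([((.4262,-.2168,.0235),rr,.2,3,.02),(None,None,.2,1),(None,None,-1,4)],tcp=True)
```

```text
[ 0.42760832 -0.21747251  0.06392741] 0.5996531587390346 [-0.47820258 -0.50221018  0.09856238]
[[[0.02,0.01,0,0.01,-0.02,0.34,0.2],[0.01,0.01,0,0.01,-0.01,0.34,0.2],[0.02,0.01,0.01,0.01,-0.02,0.35,0.2],[0,0,0,0,0,0,0.2],[0,0,0,0,0,0,-1],[0,0,0,0,0,0,-1],[0,0,0,0,0,0,-1],[0,0,0,0,0,0,-1]]]
end tcp [ 0.4261 -0.2169  0.0235] 8
```

View pics/s19.png

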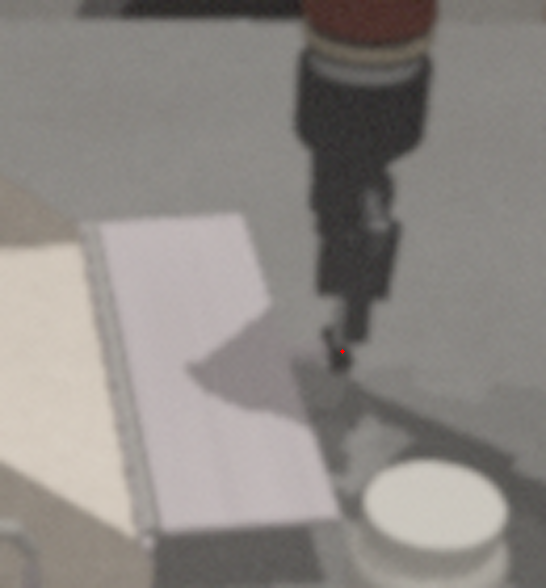

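Run:
```python
from ring import *
f=grab_frame("side"); t=grab_frame("top")
print(ray_at_z(f,290+337/4.2-.4,80+352/4.2-.4,.044), ray_at_z(t,170+578/2.4-.4,60+523/2.4-.4,.048), b2w(-.137,0,.044))
p,r,s=cur(); print(proj(f,[p,p+[0,0,.02],p+r.apply([.03,0,-.005])]), "finger tip px",290+356/4.2,80+337/4.2)
```

```text
[ 0.42938193 -0.21547454  0.044     ] [ 0.42899118 -0.217484    0.048     ] [ 0.42640991 -0.21716733  0.044     ]
[[370.82703239 156.1724802 ]
 [371.42696873 149.56733241]
 [373.42466723 160.96964068]] finger tip px 374.76190476190476 160.23809523809524
```

Emit:
carry_out:
  moves:
    - [[0, 0, 0, 0.01, 0.01, 0.34, 0.2], [0, 0, 0, 0.01, 0.01, 0.34, 0.2], [0, 0, 0, 0.01, 0, 0.34, 0.2], [0, 0, 0, 0, 0, 0, 0.2], [0, 0, 0, 0, 0, 0, -1], [0, 0, 0, 0, 0, 0, -1], [0, 0, 0, 0, 0, 0, -1], [0, 0, 0, 0, 0, 0, -1]]

```text
time: 27.77
tool_pos: [0.4281, -0.2172, 0.0232]
tool_rot: [0.002, 0.658, 0.753, -0.0]
contact_force: [-1.7, -4.9, -0.1]
gripper_width: 0.386
```

Run:
```python
from plan import *; from geo import *
p,r,s=cur();print(p,s["contact_force"],s["gripper_width"])
base=p.copy(); w=[]; a0=np.radians(50); ex=b2w(1,0,0)-b2w(0,0,0); ae=a0-2.44
for th in list(np.linspace(2.44,0,22)[1:])+[-.03]:
    a=a0-th
    d=.137*np.array([np.sin(a)-np.sin(ae),np.cos(a)-np.cos(ae)])
    w.append((base+ex*d[0]+[0,0,d[1]],r,-1,1))
plan(w,tcp=True)
```

```text
[ 0.4281459  -0.21717327  0.02322929] [-1.68477294 -4.88469011 -0.06242732] 0.38580107423933635
[[[0,0,0,0,0.03,-0.4,-1],[0,0,0,0,0.07,-0.39,-1],[0,0,0,0,0.11,-0.38,-1],[0,0,0,-0.01,0.16,-0.36,-1],[0,0,0,0,0.2,-0.35,-1],[0,0,0,0,0.24,-0.31,-1],[0,0,0,0,0.28,-0.29,-1],[0,0,0,0,0.3,-0.26,-1]]]
[[[0,0,0,0,0.34,-0.21,-1],[0,0,0,0,0.35,-0.18,-1],[0,0,0,0,0.38,-0.13,-1],[0,0,0,0,0.38,-0.09,-1],[0,0,0,0,0.4,-0.05,-1],[0,0,0,0,0.4,0,-1],[0,0,0,0,0.39,0.05,-1],[0,0,0,0,0.39,0.09,-1]]]
[[[0,0,0,0,0.37,0.14,-1],[0,0,0,0,0.36,0.18,-1],[0,0,0,0,0.33,0.22,-1],[0,0,0,0,0.3,0.26,-1],[0,0,0,0,0.27,0.29,-1],[0,0,0,0,0.07,0.08,-1]]]
end tcp [ 0.6706 -0.1847  0.1074] 22
```

Emit:
carry_out:
  moves:
    - [[0, 0, 0, 0, 0.03, -0.4, -1], [0, 0, 0, 0, 0.07, -0.39, -1], [0, 0, 0, 0, 0.11, -0.38, -1], [0, 0, 0, 0, 0.16, -0.36, -1], [0, 0, 0, 0, 0.2, -0.35, -1], [0, 0, 0, 0, 0.24, -0.31, -1], [0, 0, 0, 0, 0.28, -0.29, -1], [0, 0, 0, 0, 0.3, -0.26, -1]]

```text
time: 28.43
tool_pos: [0.4814, -0.2101, 0.1319]
tool_rot: [0.001, 0.659, 0.753, -0.002]
contact_force: [-1.7, -9.4, -8.0]
gripper_width: 0.381
```

Emit:
carry_out:
  moves:
    - [[0, 0, 0, 0, 0.34, -0.21, -1], [0, 0, 0, 0, 0.35, -0.18, -1], [0, 0, 0, 0, 0.38, -0.13, -1], [0, 0, 0, 0, 0.38, -0.09, -1], [0, 0, 0, 0, 0.4, -0.05, -1], [0, 0, 0, 0, 0.4, 0, -1], [0, 0, 0, 0, 0.39, 0.05, -1], [0, 0, 0, 0, 0.39, 0.09, -1]]

```text
time: 29.1
tool_pos: [0.603, -0.1941, 0.1548]
tool_rot: [0.002, 0.659, 0.753, -0.001]
contact_force: [-4.2, -5.8, 1.9]
gripper_width: 0.385
```

Emit:
carry_out:
  moves:
    - [[0, 0, 0, 0, 0.37, 0.14, -1], [0, 0, 0, 0, 0.36, 0.18, -1], [0, 0, 0, 0, 0.33, 0.22, -1], [0, 0, 0, 0, 0.3, 0.26, -1], [0, 0, 0, 0, 0.27, 0.29, -1], [0, 0, 0, 0, 0, 0, -1]]

```text
time: 29.6
tool_pos: [0.671, -0.1851, 0.1113]
tool_rot: [0.005, 0.658, 0.753, 0.001]
contact_force: [4.1, -3.8, 3.6]
gripper_width: 0.381
```

Run:
```python
from ring import *
p,r,s=cur(); print(p,s["gripper_width"],s["contact_force"])
f=grab_frame("side"); crop(f,(230,60,350,220),"pics/s20.png",3.6)
```

```text
[ 0.67095961 -0.18510006  0.11127283] 0.3814372153838659 [ 4.10752045 -3.76057302  3.61176919]
```

View pics/s20.png

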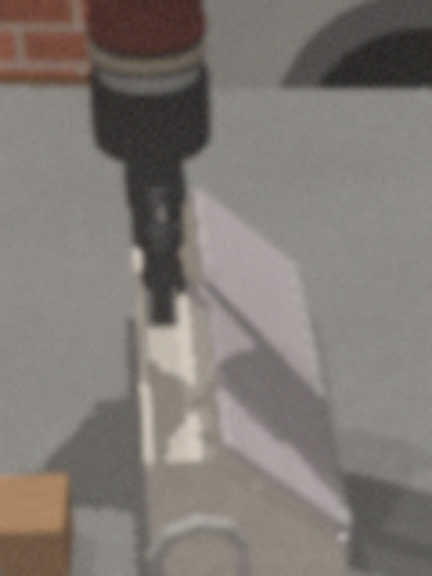

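Run:
```python
from ring import *
p,r,s=cur(); rr=down(AB); x,y=.6685,-.1860
p1,r1=plan([(None,None,.2,3),(p+[0,0,.06],r,.2,3)],tcp=True)
plan([((x,y,.172),rr,-1,2),(None,None,-1,5),((x,y,.1445),rr,-1,3),],p=p1,r=r1,tcp=True)
```

```text
[[[0,0,0,0,0,0,0.2],[0,0,0,0,0,0,0.2],[0,0,0,0,0,0,0.2],[0,0,0,0,0,-0.5,0.2],[0,0,0,0,0.01,-0.5,0.2],[0,0,0,-0.01,0,-0.5,0.2]]]
end tcp [ 0.6703 -0.1853  0.1719] 6
[[[0.04,0.03,0.01,-0.01,-0.02,0,-1],[0.04,0.03,0,0,-0.03,0,-1],[0,0,0,0,0,0,-1],[0,0,0,0,0,0,-1],[0,0,0,0,0,0,-1],[0,0,0,0,0,0,-1],[0,0,0,0,0,0,-1],[0,0,0,0,0,0.23,-1]]]
[[[0,0,0,0,0,0.23,-1],[0,0,0,0,0,0.22,-1]]]
end tcp [ 0.6684 -0.1859  0.1446] 10
```

Emit:
carry_out:
  moves:
    - [[0, 0, 0, 0, 0, 0, 0.2], [0, 0, 0, 0, 0, 0, 0.2], [0, 0, 0, 0, 0, 0, 0.2], [0, 0, 0, 0, 0, -0.5, 0.2], [0, 0, 0, 0, 0, -0.5, 0.2], [0, 0, 0, 0, 0, -0.5, 0.2]]

```text
time: 30.15
tool_pos: [0.6662, -0.1829, 0.1685]
tool_rot: [-0.001, 0.658, 0.753, 0.0]
contact_force: [-0.2, 0.1, 0.4]
gripper_width: 0.606
```

Emit:
carry_out:
  moves:
    - [[0.04, 0.03, 0, -0.01, -0.02, 0, -1], [0.04, 0.03, 0, 0, -0.03, 0, -1], [0, 0, 0, 0, 0, 0, -1], [0, 0, 0, 0, 0, 0, -1], [0, 0, 0, 0, 0, 0, -1], [0, 0, 0, 0, 0, 0, -1], [0, 0, 0, 0, 0, 0, -1], [0, 0, 0, 0, 0, 0, -1]]

```text
time: 30.82
tool_pos: [0.6649, -0.1841, 0.168]
tool_rot: [-0.004, 0.658, 0.753, -0.001]
contact_force: [-0.7, 0.2, -0.1]
gripper_width: 0.001
```

Run:
```python
from ring import *
p,r,s=cur(); rr=down(AB); x,y=.6685,-.1860; print(p,s["gripper_width"],s["contact_force"])
f=grab_frame("side"); crop(f,(230,60,350,220),"pics/s21.png",3.6,proj(f,[[.6675,-.1855,.132]]))
print("bar", [ray_at_z(f,230+u/3.6,60+v/3.6,.132) for u,v in [(150,295)]])
plan([((x,y,.1445),rr,-1,3),],tcp=True)
```

```text
[ 0.66488263 -0.18405809  0.16803317] 0.0006251094243974871 [-0.69233813  0.21197638 -0.06260798]
bar [array([ 0.67661075, -0.17143364,  0.132     ])]
[[[-0.02,-0.02,0,-0.02,0.03,0.2,-1],[-0.03,-0.02,0,-0.02,0.03,0.2,-1],[-0.02,-0.02,0,-0.02,0.02,0.19,-1]]]
end tcp [ 0.6684 -0.186   0.1447] 3
```

View pics/s21.png

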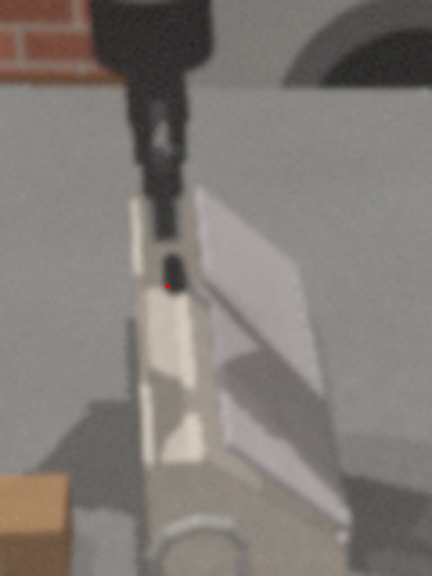

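Emit:
carry_out:
  moves:
    - [[-0.02, -0.02, 0, -0.02, 0.01, 0.2, -1], [-0.03, -0.02, 0, -0.02, 0.01, 0.2, -1], [-0.02, -0.02, 0, -0.02, 0.01, 0.19, -1], [0, 0, 0, 0, 0, 0.05, -1], [0, 0, 0, 0, 0, 0.05, -1], [0, 0, 0, 0, 0, 0, -1]]

```text
time: 31.37
tool_pos: [0.6687, -0.1862, 0.1424]
tool_rot: [0.002, 0.658, 0.753, 0.002]
contact_force: [3.3, 2.2, 4.3]
gripper_width: 0.004
```

Emit:
carry_out:
  moves:
    - [[0, 0, 0, 0, 0, 0.05, -1], [0, 0, 0, 0, 0, 0.05, -1], [0, 0, 0, 0, 0, 0, -1]]

```text
time: 31.62
tool_pos: [0.6694, -0.1864, 0.1399]
tool_rot: [0.003, 0.658, 0.753, 0.002]
contact_force: [4.6, 1.6, 7.7]
gripper_width: -0.001
```

Emit:
carry_out:
  moves:
    - [[0, 0, 0, 0, 0, 0.05, -1], [0, 0, 0, 0, 0, 0.05, -1], [0, 0, 0, 0, 0, 0, -1]]

```text
time: 31.87
tool_pos: [0.6696, -0.1864, 0.1396]
tool_rot: [0.004, 0.658, 0.753, 0.002]
contact_force: [-3.0, 4.3, 19.8]
gripper_width: -0.005
```

Emit:
carry_out:
  moves:
    - [[0, 0, 0, 0, 0, -0.3, -1], [0, 0, 0, 0, 0, -0.8, -1], [0, 0, 0, 0, -0.6, -0.7, -1], [0, 0, 0, 0, -0.9, -0.2, -1], [0, 0, 0, 0, -0.9, 0, -1], [0, 0, 0, 0, -0.9, 0, -1], [0, 0, 0, 0, -0.9, 0, -1], [0, 0, 0, 0, -0.9, 0, -1]]

```text
time: 32.53
tool_pos: [0.4622, -0.2132, 0.2116]
tool_rot: [-0.001, 0.658, 0.753, -0.0]
contact_force: [-1.1, -0.2, 0.3]
gripper_width: -0.001
```

Emit:
carry_out:
  moves:
    - [[0, 0, 0, 0.8, -0.3, -0.2, -1], [0, 0, 0, 0.8, -0.1, -0.2, -1], [0, 0, 0, 0.8, 0, 0, -1], [0, 0, 0, 0.8, 0, 0, -1], [0, 0, 0, 0.8, 0, 0, -1], [0, 0, 0, 0, 0, 0, -1], [0, 0, 0, 0, 0, 0, -1], [0, 0, 0, 0, 0, 0, -1]]

```text
time: 33.2
tool_pos: [0.427, -0.0572, 0.2283]
tool_rot: [-0.0, 0.658, 0.753, -0.0]
contact_force: [0.6, -0.9, -0.4]
gripper_width: -0.0
```

Run:
```python
from ring import *
p,r,s=cur(); print(p,s["time"],s["contact_force"])
f=grab_frame("side"); crop(f,(180,90,420,310),"pics/s22.png",2.7,proj(f,[[.6675,-.1855,.132]]))
crop(f,(250,200,330,300),"pics/s22h.png",6)
t=grab_frame("top"); cv2.imwrite("pics/t22.png",t["frame"][:,:,::-1])
f0=cv2.imread("pics/side0.png"); a=f0[100:215,255:340]; b=f["frame"][100:215,255:340,::-1]; cv2.imwrite("pics/cmp.png",cv2.resize(np.hstack([a,b]),None,fx=4,fy=4,interpolation=cv2.INTER_CUBIC))
```

```text
[ 0.42697683 -0.05717849  0.22832473] 33.2 [ 0.62345329 -0.92098167 -0.38949972]
```

View pics/cmp.png

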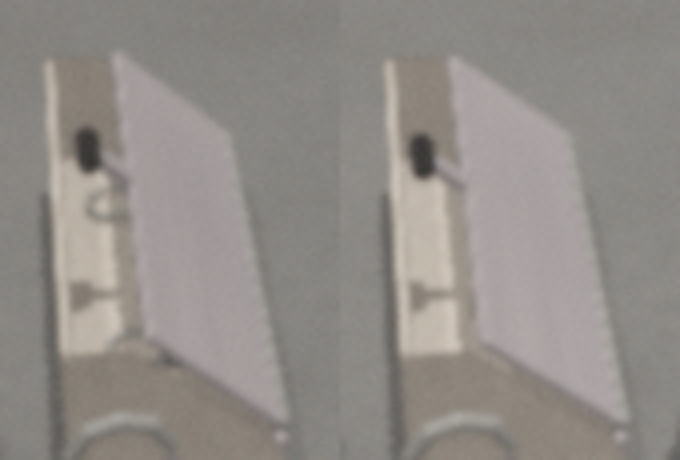

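View pics/s22h.png

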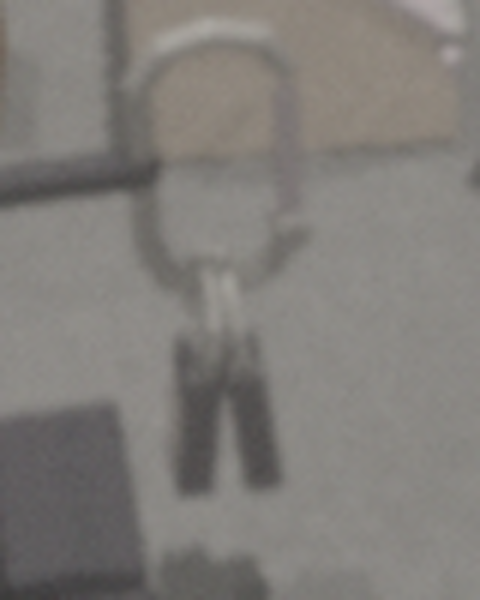

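View pics/t22.png

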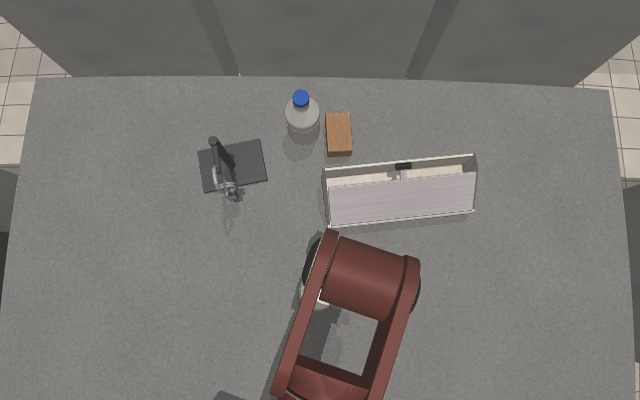

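Run:
```python
from h import *
f=grab_frame("side"); a=cv2.imread("pics/side0.png").astype(int); b=f["frame"][:,:,::-1].astype(int)
for n,(u0,v0,u1,v1) in dict(jar=(368,185,415,245),det=(185,160,235,252),cart=(226,190,252,226)).items():
    print(n,np.abs(a-b)[v0:v1,u0:u1].mean().round(2))
s=state(); print(s["time"],s["joint_vel"].round(4),s["contact_force"].round(2))
crop(f,(180,90,420,310),"pics/s23.png",2.7)
```

```text
jar 11.29
det 4.63
cart 4.16
33.35 [-0.002   0.0007 -0.0031  0.0005 -0.0005 -0.0007] [ 0.52 -1.1   0.84]
```

View pics/s23.png

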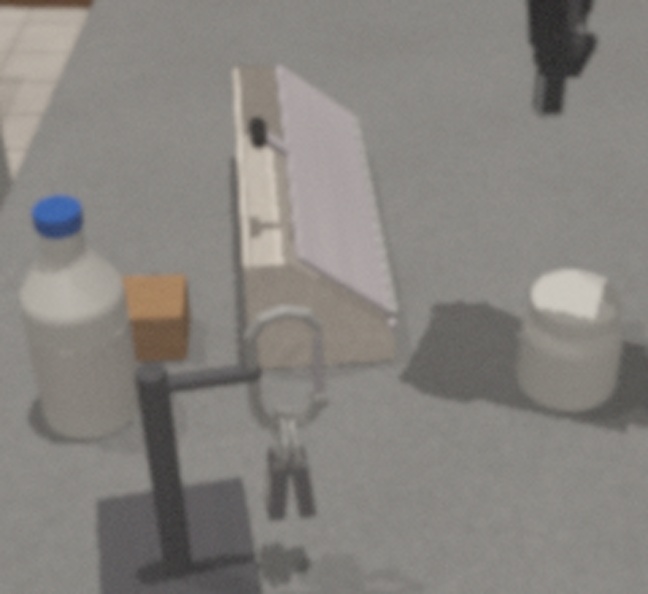

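The picture shows the flap shut (bar at 258,132) and both tags hanging in the hook's bottom (290,430). The gate is closed. The jar is in place with the arm's shadow on it, which explains its larger picture difference. Handing in.

```bash
python3 -c "
from plant import ticket
print(ticket.job_done())"
```

```text
the job is handed in; nothing more can be done
None
```

The job is handed in after about 33 s of the 210 s. I pulled the flap all the way down and clipped both tags through the gate; only two were in the bin. Then I pushed the flap fully shut.

**Last checks:**
- **Tags:** both hang in the bottom of the hook and the gate is shut behind them.
- **Bin:** the top view before closing showed an empty floor, so no third tag was missed.
- **Flap, opening:** it first stopped about 0.03 rad short of fully down. I pressed it to its stop before taking any tag out, with about 50 N on the shut fingertips.
- **Flap, closing:** it was left slightly ajar after I led it round. I pressed the grip bar down until it stopped at the shut height with about 20 N. It now sits 1 to 2 pixels further closed than in the first picture.
- **Bystanders:** the bottle and carton match the first picture. The jar's picture difference was larger (11 against about 4), but the arm's shadow falls on it and by eye it stands where it did.
- **Camera disagreement:** the two cameras differed by about 3 mm sideways. I relied on the side camera, which agreed with where the gripper met the flap's bar.

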